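Move the oil can, bin the bar offcuts

TASK

The oil can has been left standing on the lid of the steel scrap box: stand it upright in its round drip tray, then open the box, put in every bar offcut lying about on the steel plate, and shut the lid fully again. The gear, the flanged bush and the bolt on the plate are good parts: leave them where they are, and do not disturb the spray can and the squeeze bottle.

Things in the scene. Friction and masses are not known exactly. Their poses are not given: they have to be found in the camera images.
- oil_can: squat round steel oil can, closed, about 0.5 kg: body 88 mm in diameter, 66 mm high, cone and dark cap above it to 102 mm; a carrying handle arches over the top, its bar round, 12 mm thick, 72 mm long, along the can's y axis, centred 140 mm above the underside and 38 mm clear over the cap; short spout towards its +x, reaching 70 mm out and 103 mm up. Origin: centre of the underside. Starts standing on the lid of the scrap box
- can_handle (a point): middle of the can's handle bar (axes as the can's)
- drip_tray_in (a point): centre of the floor of the round aluminium drip tray, 160 mm across, rim 14 mm high and 3 mm thick, floor 3 mm above the bench; fixed to the bench, at either the left or the right end of the work area
- scrap_box: grey sheet-steel scrap box, fixed to the bench: 170 mm deep (its x), 200 mm wide (its y), 90 mm high without the lid, walls and floor 4 mm. Origin: centre of the underside; x points to the hinge side, away from the robot; z up. The closed lid's top is 94 mm above the bench
- lid (a joint): opening angle of the scrap box lid: 0 shut, grows as the handle side rises, 1.57 upright, stop at 1.75; a stiff hinge holds it wherever it is left; swinging it takes up to about 5 N at the handle
- lid_handle (a point): middle of the lid's pull bar: a round bar 10 mm thick and 98 mm long, parallel to the hinge, 42 mm in front of the lid's front edge (in the plane of the lid) on two 8 mm arms that are 90 mm apart, so fingers can straddle it from above at any opening angle; with the lid shut it is 43 mm in front of the box and 92 mm above the bench
- lid_hinge (a point): middle of the lid's hinge axis, on the far top rim of the box; the axis is the box's y; the handle bar moves on a circle of 213 mm radius about it
- plate: dark steel bench plate, 270 x 270 mm, 20 mm thick, fixed; origin at the centre of its underside
- offcut_square: offcut of square steel bar, 50 mm long (its x) x 25 x 25 mm; origin at its centre
- offcut_flat: offcut of flat steel bar, 50 mm long (x) x 40 mm (y) x 12 mm (z); origin at its centre
- offcut_angle: offcut of angle (L) section, 42 mm long (x), legs 40 mm (y and z), 6 mm thick: one leg flat at the bottom, the other standing along its -y side; origin at the centre of the enclosing block, which lies in the hollow. Best gripped by the two sawn ends near the corner of the L, about 10 mm from the origin towards -y
- offcut_tube: offcut of square tube, 46 mm long (x) x 32 x 32 mm, wall 3 mm; origin at its centre
- offcut_channel: offcut of channel (U) section, 45 mm long (x) x 40 mm wide (y) x 20 mm high (z), 5 mm thick, open side up; origin at the centre of the enclosing block. Best gripped across its two flanges, or by the two ends of one flange
- offcut_tee: offcut of tee section, 40 mm long (x), flange 40 mm wide (y) at the bottom, 36 mm high (z), 6 mm thick, web upright in the middle; origin at the centre of the enclosing block. Best gripped by its two sawn ends
- gear: good part: steel gear wheel 55 mm across, 14 mm thick, with a 24 mm high hub, lying on the plate; origin at the centre of the underside
- bush: good part: flanged brass bush standing on its 44 mm flange, 32 mm high; origin at the centre of the underside
- bolt: good part: hexagon bolt standing on its 30 mm head, 58 mm high; origin at the centre of the underside
- spray_can: white spray can 66 mm in diameter, 190 mm high, at the left, near the robot; origin at the centre of the underside
- squeeze_bottle: white squeeze bottle with a pointed nozzle, 60 mm in diameter, 185 mm high, at the back between the box and the plate; origin at the centre of the underside
Not all that is in view belongs to the job. Leave any blue or red look-alike of the offcut_tee alone.

How it is judged (in metres and radians):
On the way, in this order (a step that is already met when the one before it is completed fails the run):
1. the oil can stands upright in the drip tray, let go (horizontal distance between oil_can and drip_tray_in below 0.036 m and z of oil_can in the frame of drip_tray_in below 0.006 m and angle between oil_can's own z axis and vertical below 0.12 rad and contact force between the fingers and oil_can below 0.1 N and linear speed of oil_can below 0.02 m/s), for 0.2 s.
2. the lid of the scrap box is opened (past 1.1 rad) (value of joint lid above 1.1 rad), for 0.1 s.
3. every offcut is in the scrap box, let go (x of offcut_square in the frame of scrap_box between -0.083 and 0.083 m and y of offcut_square in the frame of scrap_box between -0.098 and 0.098 m and z of each of offcut_square, offcut_flat, offcut_angle, offcut_tube, offcut_channel, offcut_tee in the frame of scrap_box below 0.088 m and contact force between the fingers and offcut_square below 0.1 N and x of offcut_flat in the frame of scrap_box between -0.083 and 0.083 m and y of offcut_flat in the frame of scrap_box between -0.098 and 0.098 m and contact force between the fingers and offcut_flat below 0.1 N and x of offcut_angle in the frame of scrap_box between -0.083 and 0.083 m and y of offcut_angle in the frame of scrap_box between -0.098 and 0.098 m and contact force between the fingers and offcut_angle below 0.1 N and x of offcut_tube in the frame of scrap_box between -0.083 and 0.083 m and y of offcut_tube in the frame of scrap_box between -0.098 and 0.098 m and contact force between the fingers and offcut_tube below 0.1 N and x of offcut_channel in the frame of scrap_box between -0.083 and 0.083 m and y of offcut_channel in the frame of scrap_box between -0.098 and 0.098 m and contact force between the fingers and offcut_channel below 0.1 N and x of offcut_tee in the frame of scrap_box between -0.083 and 0.083 m and y of offcut_tee in the frame of scrap_box between -0.098 and 0.098 m and contact force between the fingers and offcut_tee below 0.1 N), for 0.2 s.
4. the lid is shut (value of joint lid below 0.05 rad), for 0.2 s.
At the end, for the whole second after the job is handed in: The oil can stands upright (within 0.12 rad) and at rest in the drip tray, its centre within 36 mm of the tray's centre; every offcut present is inside the scrap box, below the rim; the lid is shut (below 0.05 rad) (all of step 1 and all of step 3 and value of joint lid below 0.05 rad and contact force between the fingers and scrap_box below 0.1 N); the robot touches nothing.
It fails at once if the oil can is tipped over (past 0.7 rad) (angle between oil_can's own z axis and vertical above 0.7 rad).
It fails at once if a good part or another bystander is moved by more than 40 mm (distance of any of gear, bush, bolt, spray_can, squeeze_bottle from where it was at the start of the episode above 0.04 m).
Of offcut_square, offcut_flat, offcut_angle, offcut_tube, offcut_channel, offcut_tee only 4 to 6 are there at a start; the rules pass over those that are not, and their reading is None.
At some moment in a run one of offcut_square, offcut_flat, offcut_angle, offcut_tube, offcut_channel, offcut_tee may be knocked a few centimetres aside while the robot is not near it.
It also fails if it takes over 210 s, if anything falls off the work surface, if the arm or the gripper's body presses on something with over 40 N, if the wrist force passes 120 N, or if a joint passes its speed limit or range.

ROBOT

A 6-joint arm with a two-finger parallel gripper is mounted at the origin on the work surface. World frame = base frame: x ahead of the robot, y to its left, z up, the work surface at z = 0. Lengths are in m, angles in degrees, forces in N, time in s.
With the tool pointing down it reaches from about 0.35 to 0.875 m from the base axis. Payload 4.2 kg.
Tool frame: the origin (TCP) lies at the very end of the fingers, on their centre line; the grasp point (between the pads) lies 19 mm behind it; z points along the fingers, y is the line along which they close (so a half turn about z gives the same grasp; the last joint's range is limited). The gripper opens to 87 mm and grips with 3 to 60 N. Pads are 19 mm wide; open, the fingers measure 117 mm over their backs; the gripper's body (75 mm by 190 mm) begins 51 mm behind the grasp point.
Start: joints at [86.379, 22.042, 0.453, 0, -68.411, -14.817], TCP at [0.198, 0.593, 0.186] pointing down, gripper open.
Joint ranges: [-179.83, 179.83], [-69.29, 118.12], [-61.27, 80.66], [-181.25, 117.63], [-171.15, -9.14], [-177.46, 177.46]. Speed limits (degrees/s): [159.86, 159.86, 180, 180, 180, 180].

INTERFACE

Orientations are given as a 3x3 rotation matrix whose columns are the frame's x, y, z axes.
In Python, from station import * gives the robot as it stands.
- The arm moves only by the shell command python3 -m pendant 'ROWS'. ROWS is JSON, a list of rows, each an object of numbers: "x", "y", "z": the shift along the world's x, y, z normalised to -1 to 1, where 1 is 250 mm; "rx", "ry", "rz": the turn, a rotation vector about the world's x, y, z normalised to -1 to 1, where 1 is 180 degrees; "claw": the opening, from 0 (shut) to 1 (fully open). A call has exactly 8 rows; each row is the pose to reach, as a shift and turn from the pose commanded when the call began, turning the shorter way round; what a row does not reach only later rows make up. A row lasts 1/8 s, in which the tool goes at most 62.5 mm and 10.7 degrees, less where a joint would pass 70% of its speed; a pose out of reach is approached as far as the arm can. A call with a number of a shift or a turn outside -1 to 1 is refused whole. A call with a gripper value outside its range is refused whole. The fingers move at their own pace and stop on an object; the grip force is fixed at half the most. Time passes only in rows, so rows that repeat a pose let the fingers close, or fill a call up. It gives the time, the measured TCP pose, the force, the opening and the grip force at its end, in the units of the state.
- sense(): the state, without advancing time (a new reading comes with each control period).
- capture(name): name is "scene" or "top" or "wrist"; returns a dict with "color" (420x560x3 uint8, red, green, blue), "mtx" (3x3 intrinsics, pixels), "world_to_cam" (4x4, takes a point from world to camera coordinates). Camera axes: x right, y up, looking along -z (the intrinsics and any distortion apply to the point x, -y, -z); pixel columns grow to the right and rows downward; lengths in m; the calibration is good to about 2 mm. The wrist camera is an equidistant fisheye: a pixel r from the principal point sees the ray r / f radians off the axis. A picture is of the moment at which its call begins. There is no depth.
- finish_job(): hands the job in; it is judged then, once.
Trained networks look in a picture, given as the dict that the camera call returned (one of the last four; its "shot" number tells which), for a name from the list of things; names that differ only in an ending like _2 or _b are one class to them, and where a whole thing is asked for, a point or a joint stands for the part that bears it (a point fixed in the world has none). Each returns a list of dicts, best first, with "conf" (0 to 1); they miss things now and then, are a little off and sometimes report something else, mostly with a low value. They report only what shows in the picture. A call takes as long as a camera call. They do not tell look-alikes from the thing itself.
- search_frame(picture, label): "centre" ([column, row] in pixels, amid what is visible of it).
- regions_of(picture, label): "region" (420x560 bool, what is visible of it) and "centre" ([column, row] in pixels, amid what is visible of it).
The state is a dict: "time_s": time; "joints": joint angles; "joint_velocities": joint speeds; "effort": joint torques, N m; "tcp_pos": TCP position; "ee_rot": TCP orientation; "wrist_force": force on the tool from outside, world axes, zero at the start; "moment": the same for the moment, N m; "gripper_width": opening from 0.0 (shut) to 1.0 (fully open); "gripper_force": force on a finger pad.
Only numpy, scipy, OpenCV 4.12 (cv2) and the standard library are available. Lean on these libraries where they do the work, as an engineer would, in place of code of your own. Each camera call takes 0.05 s, during which the arm holds its last target. There are 200 camera calls.

## Working session

There is one attempt and no reset: what is moved stays moved. The work goes in short steps, Python scripts to look and compute and a shell command to move; the robot and the scene stay as the last step left them, time stands still between calls to the robot, and variables do not carry over. Pictures are saved under pics/ and viewed, at most 14 in all, crops included, and the job is handed in when it is done.

```bash
mkdir -p pics; ls; cat > h.py <<'E'
from station import *
import numpy as np, cv2
def ray(p,uv):
    K=np.array(p["mtx"]);T=np.array(p["world_to_cam"]);R=T[:3,:3];c=-R.T@T[:3,3]
    d=np.array([(uv[0]-K[0,2])/K[0,0],(uv[1]-K[1,2])/K[1,1]])
    if p.get("name")=="wrist":
        r=np.hypot(*d); d=d/max(r,1e-9)*np.sin(r); v=np.array([d[0],-d[1],-np.cos(r)])
    else: v=np.array([d[0],-d[1],-1.])
    return c,R.T@v
def at(p,uv,z):
    c,v=ray(p,uv); return c+v*(z-c[2])/v[2]
def cap(n):
    p=capture(n); p["name"]=n; return p
def pix(p,X):
    K=np.array(p["mtx"]);T=np.array(p["world_to_cam"]);q=T[:3,:3]@np.array(X)+T[:3,3];v=np.array([q[0],-q[1],-q[2]])
    if p["name"]=="wrist":
        r=np.hypot(v[0],v[1]);a=np.arctan2(r,v[2]);v=np.array([v[0]/r*a,v[1]/r*a,1.])
    else: v=v/v[2]
    return K[0,0]*v[0]+K[0,2],K[1,1]*v[1]+K[1,2]
def save(p,n): cv2.imwrite(f"pics/{n}.png",p["color"][:,:,::-1])
E
python3 - <<'E'
from h import *
a=cap("top");b=cap("scene");save(a,"top0");save(b,"scene0")
for k in a:
  if k not in("color",): print(k,a[k])
for l,z in dict(oil_can=.094+.05,lid_handle=.092,can_handle=.234,drip_tray_in=.003,scrap_box=.09,plate=.02,offcut_square=.032,offcut_flat=.026,offcut_angle=.03,offcut_tube=.036,offcut_channel=.03,offcut_tee=.035,gear=.03,bush=.04,bolt=.05,spray_can=.1,squeeze_bottle=.1).items():
  for p in(a,b):
    for r in search_frame(p,l)[:3]:
      print(l,p["name"],np.round(r["conf"],2),np.round(r["centre"]),np.round(at(p,r["centre"],z)[:2],3))
E
```

```text
pics
mtx [[536.11780502   0.         276.95341121]
 [  0.         536.11780502 212.46376128]
 [  0.           0.           1.        ]]
world_to_cam [[-7.72192157e-03 -9.99970108e-01  3.93397285e-04  1.88945595e-02]
 [ 9.91967218e-01 -7.61044782e-03  1.26266067e-01 -5.27191376e-01]
 [-1.26259299e-01  1.36525388e-03  9.91996333e-01 -1.54186853e+00]
 [ 0.00000000e+00  0.00000000e+00  0.00000000e+00  1.00000000e+00]]
shot 1
name top
oil_can top 0.76 [216. 192.] [0.571 0.183]
oil_can top 0.47 [363. 245.] [ 0.423 -0.217]
oil_can scene 0.65 [335. 256.] [0.578 0.183]
lid_handle top 0.82 [233. 206.] [0.54 0.14]
lid_handle top 0.3 [338. 212.] [ 0.52  -0.157]
lid_handle scene 0.75 [314. 267.] [0.597 0.143]
lid_handle scene 0.49 [179. 206.] [ 0.629 -0.223]
lid_handle scene 0.15 [224. 204.] [ 0.563 -0.136]
can_handle top 0.84 [220. 191.] [0.559 0.163]
can_handle top 0.56 [340. 218.] [ 0.486 -0.146]
can_handle scene 0.79 [334. 253.] [0.627 0.2  ]
can_handle scene 0.58 [200. 186.] [ 0.635 -0.133]
drip_tray_in top 0.96 [147. 239.] [0.454 0.401]
drip_tray_in scene 0.69 [440. 293.] [0.446 0.406]
scra
[... 843 characters left out ...]
272. 199.] [ 0.447 -0.074]
offcut_tee scene 0.65 [336. 253.] [0.502 0.151]
offcut_tee scene 0.59 [225. 216.] [ 0.558 -0.144]
gear top 0.83 [365. 246.] [ 0.428 -0.242]
gear scene 0.7 [334. 254.] [0.503 0.147]
gear scene 0.53 [223. 171.] [ 0.432 -0.245]
bush top 0.5 [312. 184.] [ 0.612 -0.088]
bush scene 0.63 [248. 183.] [ 0.439 -0.157]
bush scene 0.54 [230. 245.] [ 0.625 -0.075]
bolt top 0.45 [367. 216.] [ 0.511 -0.245]
bolt top 0.26 [230. 207.] [0.543 0.15 ]
bolt scene 0.69 [200. 185.] [ 0.521 -0.252]
spray_can top 0.71 [163. 308.] [0.257 0.33 ]
spray_can scene 0.78 [452. 204.] [0.259 0.336]
squeeze_bottle top 0.68 [273. 133.] [0.749 0.023]
squeeze_bottle scene 0.56 [220. 304.] [0.789 0.027]
```

```bash
python3 - <<'E'
import cv2
a=cv2.imread("pics/top0.png")
cv2.imwrite("pics/top0c.png",cv2.resize(a[110:320,110:400],None,fx=2.75,fy=2.75,interpolation=cv2.INTER_CUBIC))
E
```

```text
(no output)
```

View pics/top0c.png

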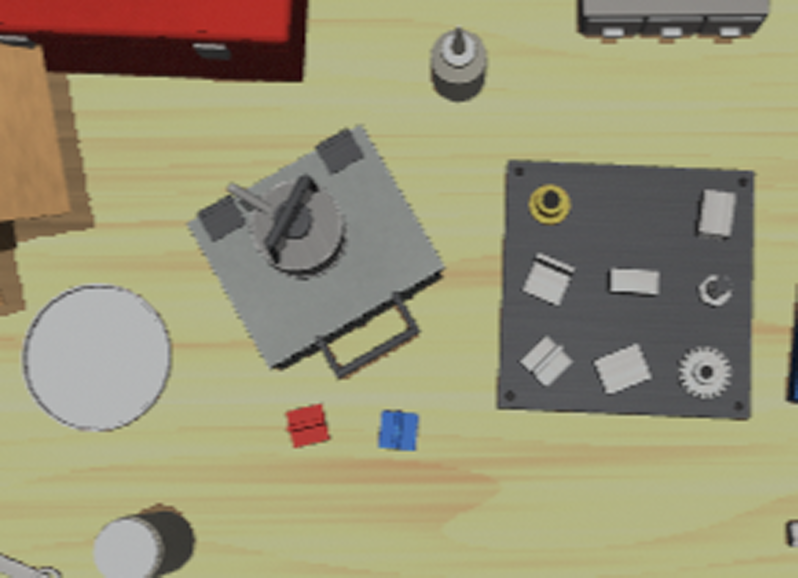

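View pics/scene0.png

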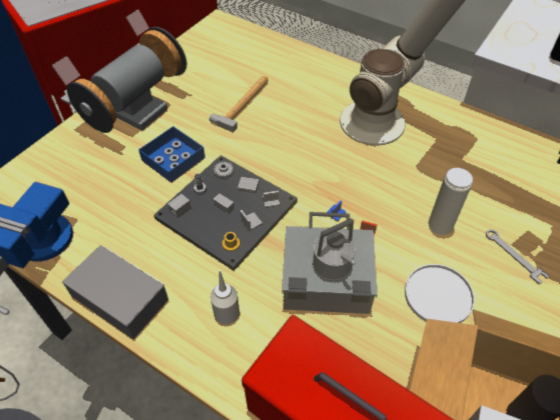

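The plate holds five offcuts, at these crop pixels: angle (550,278), square (634,280), tube (717,212), tee (546,360), flat (622,368). There is no channel. Two things could pass for the tee, the red (307,425) and blue (398,430) look-alikes off the plate, so the grey one at (546,360) is the right one. The good parts are the bush (550,203), bolt (715,290) and gear (706,371). The oil can stands on the lid with its handle at about (293,218), and the tray is at (97,358).

```bash
cat >> h.py <<'E'
def yaw():
    R=np.array(sense()["ee_rot"]); return np.degrees(np.arctan2(R[1,1],R[0,1]))
def go(x,y,z,psi=None):
    "print normalised move to TCP x,y,z with closing-axis heading psi (deg)"
    s=sense();p=np.array(s["tcp_pos"]);d=(np.array([x,y,z])-p)/.25
    t=0 if psi is None else (psi-yaw()+90)%180-90
    print("MOVE",np.round(d,3),"rz",round(t/180,4),"j6",np.round(s["joints"][5],1),"j1",np.round(s["joints"][0],1))
E
python3 - <<'E'
from h import *
a=cap("top")
f=lambda u,v,z:np.round(at(a,(110+u/2.75,110+v/2.75),z),3)
for n,u,v,z in[("canbar1",314,181,.236),("canbar2",270,254,.236),("lb1",342,375,.092),("lb2",417,330,.092),("lidNL",274,367,.094),("lidNR",442,270,.094),("lidFR",361,127,.094),("lidFL",189,222,.094),("tray",97,358,.012)]:
  print(n,f(u,v,z))
for l,z in dict(drip_tray_in=.003,offcut_square=.045,offcut_flat=.032,offcut_angle=.03,offcut_tube=.052,offcut_tee=.03).items():
  for r in regions_of(a,l)[:3]:
    m=r["region"].astype(np.uint8); c=np.argwhere(m)[:,::-1]
    w=np.array([at(a,q,z)[:2] for q in c],np.float32)
    R=cv2.minAreaRect(w*1000); print(l,round(r["conf"],2),np.round(r["centre"]),np.round(w.mean(0),3),"rect",np.round(R[0]),np.round(R[1]),np.round(R[2]))
s=sense(); print(s["ee_rot"],yaw(),s["gripper_width"],s["time_s"])
w=cap("wrist");save(w,"w0");T=w["world_to_cam"];T=np.array(T);print("cam",-T[:3,:3].T@T[:3,3],T[2],w["mtx"])
E
```

```text
canbar1 [0.598 0.151 0.236]
canbar2 [0.529 0.191 0.236]
lb1 [0.425 0.135 0.092]
lb2 [0.47  0.058 0.092]
lidNL [0.433 0.204 0.094]
lidNR [0.532 0.032 0.094]
lidFR [0.683 0.116 0.094]
lidFL [0.584 0.293 0.094]
tray [0.45  0.405 0.012]
drip_tray_in 0.59 [145. 241.] [0.453 0.411] rect [453. 411.] [159. 157.] 64.0
offcut_square 0.65 [342. 212.] [ 0.525 -0.17 ] rect [ 524. -169.] [47. 26.] 90.0
offcut_flat 0.66 [336. 244.] [ 0.434 -0.155] rect [ 434. -156.] [38. 50.] 23.0
offcut_flat 0.48 [337. 218.] [ 0.522 -0.161] rect [ 519. -161.] [270. 271.] 87.0
offcut_angle 0.55 [308. 212.] [ 0.531 -0.078] rect [531. -78.] [41. 46.] 66.0
offcut_tube 0.75 [369. 187.] [ 0.597 -0.254] rect [ 597. -254.] [34. 48.] 79.0
offcut_tube 0.61 [339. 211.] [ 0.524 -0.168] rect [ 524. -168.] [52. 32.] 89.0
offcut_tee 0.72 [254. 266.] [0.371 0.082] rect [371.  83.] [39. 39.] 83.0
offcut_tee 0.51 [309. 241.] [ 0.443 -0.076] rect [444. -76.] [41. 39.] 44.0
offcut_tee 0.46 [218. 264.] [0.377 0.179] rect [376. 179.] [37. 39.] 12.0
[[ 9.48662604e-01 -3.16289840e-01 -2.43936049e-05]
 [-3.16289841e-01 -9.48662602e-01 -6.17809787e-05]
 [-3.60060482e-06  6.63247536e-05 -9.99999998e-01]] -108.43869789282304 1.000654901604838 2.15
cam [0.2721298  0.56722542 0.38450989] [ 0.27340602 -0.0913627   0.95755    -0.39076612] [[325.1922621    0.         275.15044195]
 [  0.         325.1922621  209.36683516]
 [  0.           0.           1.        ]]
```

```bash
python3 -m pendant '[{"z":0.25},{"z":0.5},{"x":0.2,"y":-0.1,"z":0.56,"rz":-0.06},{"x":0.4,"y":-0.25,"z":0.56,"rz":-0.06},{"x":0.55,"y":-0.42,"z":0.56,"rz":-0.06},{"x":0.7,"y":-0.6,"z":0.56,"rz":-0.06},{"x":0.85,"y":-0.78,"z":0.56,"rz":-0.06},{"x":1,"y":-0.96,"z":0.56,"rz":-0.06}]'; python3 -m pendant '[{"x":0.15,"y":-0.2},{"x":0.3,"y":-0.4},{"x":0.4,"y":-0.6},{"x":0.46,"y":-0.73},{"x":0.46,"y":-0.73},{"x":0.46,"y":-0.73},{"x":0.46,"y":-0.73},{"x":0.46,"y":-0.73}]'; python3 - <<'E'
from h import *
w=cap("wrist");save(w,"w1");print(sense()["tcp_pos"],yaw())
c,v=ray(w,(275,209));print(c,v)
for X in [(.598,.151,.234),(.529,.191,.234),(.425,.135,.092),(.47,.058,.092)]: print(pix(w,X))
for l in("can_handle","oil_can"):
  for r in regions_of(w,l)[:2]:
    print(l,r["conf"],r["centre"],at(w,r["centre"],.234))
    q=np.argwhere(r["region"])[:,::-1];R=cv2.minAreaRect(q.astype(np.float32));print(R)
E
```

```text
[0.19764014 0.59291096 0.18576895] -108.43863711086043
[0.2721298  0.56722543 0.38450992] [-0.27223477  0.09146029 -0.95787434]
(np.float64(541.320117235143), np.float64(-214.7865906288331))
(np.float64(554.3826875651914), np.float64(-185.95633859553942))
(np.float64(553.3364023789597), np.float64(-62.69628522083531))
(np.float64(569.7068327419101), np.float64(-83.34511575320175))$[0]: bad value
$[0]: bad value
```

View pics/w1.png

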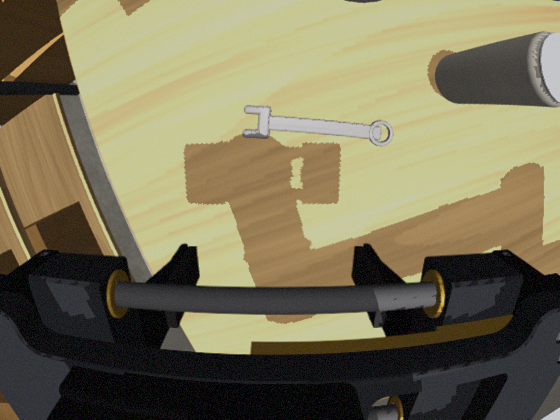

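That picture is still the start view: bench, wrench, and the fingers at (180,280) and (370,280). The rows were refused because each one needs all seven keys.

```bash
python3 -m pendant '[{"x":0,"y":0,"z":0.25,"rx":0,"ry":0,"rz":0,"claw":1},{"x":0,"y":0,"z":0.5,"rx":0,"ry":0,"rz":0,"claw":1},{"x":0.2,"y":-0.1,"z":0.56,"rx":0,"ry":0,"rz":-0.06,"claw":1},{"x":0.4,"y":-0.25,"z":0.56,"rx":0,"ry":0,"rz":-0.06,"claw":1},{"x":0.55,"y":-0.42,"z":0.56,"rx":0,"ry":0,"rz":-0.06,"claw":1},{"x":0.7,"y":-0.6,"z":0.56,"rx":0,"ry":0,"rz":-0.06,"claw":1},{"x":0.85,"y":-0.78,"z":0.56,"rx":0,"ry":0,"rz":-0.06,"claw":1},{"x":1,"y":-0.96,"z":0.56,"rx":0,"ry":0,"rz":-0.06,"claw":1}]'; python3 -m pendant '[{"x":0.15,"y":-0.2,"z":0,"rx":0,"ry":0,"rz":0,"claw":1},{"x":0.3,"y":-0.4,"z":0,"rx":0,"ry":0,"rz":0,"claw":1},{"x":0.4,"y":-0.6,"z":0,"rx":0,"ry":0,"rz":0,"claw":1},{"x":0.46,"y":-0.73,"z":0,"rx":0,"ry":0,"rz":0,"claw":1},{"x":0.46,"y":-0.73,"z":0,"rx":0,"ry":0,"rz":0,"claw":1},{"x":0.46,"y":-0.73,"z":0,"rx":0,"ry":0,"rz":0,"claw":1},{"x":0.46,"y":-0.73,"z":0,"rx":0,"ry":0,"rz":0,"claw":1},{"x":0.46,"y":-0.73,"z":0,"rx":0,"ry":0,"rz":0,"claw":1}]'; python3 - <<'E'
from h import *
w=cap("wrist");save(w,"w2");print(sense()["tcp_pos"],yaw(),sense()["joints"])
for X in [(.598,.151,.234),(.529,.191,.234),(.425,.135,.092),(.47,.058,.092)]: print(pix(w,X))
for l in("can_handle","oil_can"):
  for r in regions_of(w,l)[:2]:
    print(l,r["conf"],r["centre"],at(w,r["centre"],.234))
    q=np.argwhere(r["region"])[:,::-1];R=cv2.minAreaRect(q.astype(np.float32));print(R)
E
```

```text
time_s: 3.35
tcp_pos: [0.4486, 0.3513, 0.326]
ee_rot: [[0.873, -0.488, 0.0], [-0.488, -0.873, 0.0], [0.0, -0.001, -1.0]]
wrist_force: [0.5, 0.5, -0.6]
gripper_width: 1.0
gripper_force: 0.0
time_s: 4.35
tcp_pos: [0.5623, 0.1714, 0.3258]
ee_rot: [[0.873, -0.487, 0.0], [-0.487, -0.873, 0.0], [0.0, -0.0, -1.0]]
wrist_force: [-0.7, 0.4, 0.3]
gripper_width: 0.999
gripper_force: 0.0
[0.56232089 0.17127062 0.32578613] -119.1539555905711 [ 3.27123960e+01  1.49291169e+01  9.84533038e+00 -2.55698186e-03
 -8.49128700e+01  2.81338750e+01]
(np.float64(274.7169962503279), np.float64(156.35047175343067))
(np.float64(273.3319389860974), np.float64(239.28044406758968))
(np.float64(342.19411317565755), np.float64(242.76839285809697))
(np.float64(376.50183537831595), np.float64(191.85895243472214))
can_handle 0.87 [269.6, 178.3] [0.5826648  0.16487966 0.234     ]
((263.2153625488281, 179.62306213378906), (85.06526947021484, 90.61141967773438), 41.0548095703125)
can_handle 0.55 [402.0, 65.2] [0.61862224 0.00552947 0.234     ]
((401.0, 63.0), (26.0, 26.0), 90.0)
oil_can 0.71 [268.7, 181.7] [0.58030525 0.16714841 0.234     ]
((263.2515869140625, 179.77821350097656), (84.26432800292969, 91.51057434082031), 41.76029968261719)
oil_can 0.42 [482.5, 36.7] [ 0.61190996 -0.09806297  0.234     ]
((484.87298583984375, 35.462188720703125), (27.86463737487793, 23.747434616088867), 72.89727020263672)
```

View pics/w2.png

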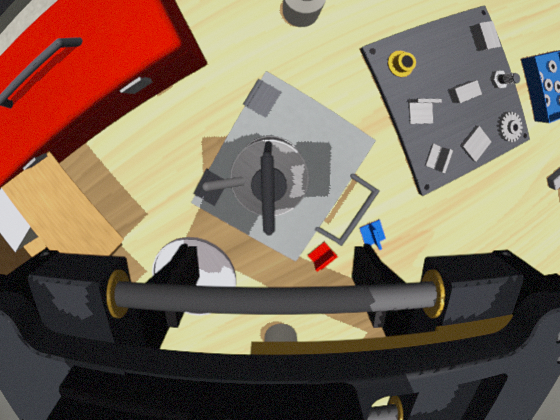

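The bar shows from (268,143) to (268,233), vertical in the image. That is close to my prediction, but about 6 px to the left and 9 px up.

```bash
python3 - <<'E'
from h import *
w=cap("wrist")
for u,v in[(268,143),(268,233),(268.5,188)]: print(at(w,(u,v),.234))
go(0.57,.171,.215,60)
E
```

```text
[0.61160356 0.14990085 0.234     ]
[0.53730337 0.19189014 0.234     ]
[0.57540329 0.16978378 0.234     ]
MOVE [ 0.03   0.001 -0.443] rz -0.0045 j6 28.1 j1 32.7
```

```bash
python3 -m pendant '[{"x":0.035,"y":0,"z":-0.15,"rx":0,"ry":0,"rz":-0.005,"claw":1},{"x":0.035,"y":0,"z":-0.3,"rx":0,"ry":0,"rz":-0.005,"claw":1},{"x":0.035,"y":0,"z":-0.44,"rx":0,"ry":0,"rz":-0.005,"claw":1},{"x":0.035,"y":0,"z":-0.44,"rx":0,"ry":0,"rz":-0.005,"claw":1},{"x":0.035,"y":0,"z":-0.44,"rx":0,"ry":0,"rz":-0.005,"claw":0},{"x":0.035,"y":0,"z":-0.44,"rx":0,"ry":0,"rz":-0.005,"claw":0},{"x":0.035,"y":0,"z":-0.44,"rx":0,"ry":0,"rz":-0.005,"claw":0},{"x":0.035,"y":0,"z":-0.44,"rx":0,"ry":0,"rz":-0.005,"claw":0}]'; python3 -m pendant '[{"x":0,"y":0,"z":0,"rx":0,"ry":0,"rz":0,"claw":0},{"x":0,"y":0,"z":0,"rx":0,"ry":0,"rz":0,"claw":0},{"x":0,"y":0,"z":0,"rx":0,"ry":0,"rz":0,"claw":0},{"x":0,"y":0,"z":0,"rx":0,"ry":0,"rz":0,"claw":0},{"x":0,"y":0,"z":0.05,"rx":0,"ry":0,"rz":0,"claw":0},{"x":0,"y":0,"z":0.1,"rx":0,"ry":0,"rz":0,"claw":0},{"x":0,"y":0,"z":0.15,"rx":0,"ry":0,"rz":0,"claw":0},{"x":0,"y":0,"z":0.2,"rx":0,"ry":0,"rz":0,"claw":0}]'
python3 - <<'E'
from h import *
w=cap("wrist");save(w,"w3");go(.453,.406,.265)
E
```

```text
time_s: 5.55
tcp_pos: [0.5716, 0.1705, 0.2164]
ee_rot: [[0.865, -0.502, 0.001], [-0.502, -0.865, 0.001], [0.001, -0.001, -1.0]]
wrist_force: [-0.2, -0.3, 0.5]
gripper_width: 0.628
gripper_force: 0.0
time_s: 6.55
tcp_pos: [0.5715, 0.1705, 0.2671]
ee_rot: [[0.865, -0.502, 0.001], [-0.502, -0.865, 0.0], [0.001, -0.001, -1.0]]
wrist_force: [0.2, 0.1, -0.1]
gripper_width: 0.008
gripper_force: 0.0
MOVE [-0.478  0.941 -0.016] rz 0.0 j6 27.7 j1 32.2
```

View pics/w3.png

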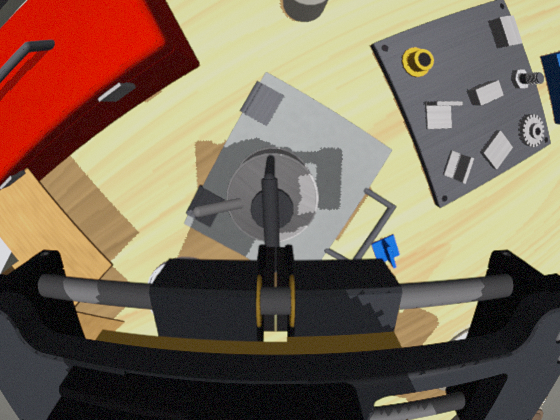

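The grip closed on nothing because the fingers need about 1.3 s to shut. The can is untouched, with its bar at (268,155–250) in line with the fingers. I'll retry.

```bash
python3 -m pendant '[{"x":0,"y":0,"z":0,"rx":0,"ry":0,"rz":0,"claw":0.6},{"x":0,"y":0,"z":0,"rx":0,"ry":0,"rz":0,"claw":0.6},{"x":0,"y":0,"z":0,"rx":0,"ry":0,"rz":0,"claw":0.6},{"x":0,"y":0,"z":0,"rx":0,"ry":0,"rz":0,"claw":0.6},{"x":0,"y":0,"z":0,"rx":0,"ry":0,"rz":0,"claw":0.6},{"x":0,"y":0,"z":0,"rx":0,"ry":0,"rz":0,"claw":0.6},{"x":0,"y":0,"z":-0.1,"rx":0,"ry":0,"rz":0,"claw":0.6},{"x":0,"y":0,"z":-0.2,"rx":0,"ry":0,"rz":0,"claw":0.6}]'; python3 -m pendant '[{"x":0,"y":0,"z":0,"rx":0,"ry":0,"rz":0,"claw":0},{"x":0,"y":0,"z":0,"rx":0,"ry":0,"rz":0,"claw":0},{"x":0,"y":0,"z":0,"rx":0,"ry":0,"rz":0,"claw":0},{"x":0,"y":0,"z":0,"rx":0,"ry":0,"rz":0,"claw":0},{"x":0,"y":0,"z":0,"rx":0,"ry":0,"rz":0,"claw":0},{"x":0,"y":0,"z":0,"rx":0,"ry":0,"rz":0,"claw":0},{"x":0,"y":0,"z":0,"rx":0,"ry":0,"rz":0,"claw":0},{"x":0,"y":0,"z":0,"rx":0,"ry":0,"rz":0,"claw":0}]'
```

```text
time_s: 7.6
tcp_pos: [0.5715, 0.1705, 0.2154]
ee_rot: [[0.865, -0.502, 0.001], [-0.502, -0.865, 0.001], [0.0, -0.001, -1.0]]
wrist_force: [0.7, 0.2, -0.1]
gripper_width: 0.597
gripper_force: 0.0
time_s: 8.6
tcp_pos: [0.5714, 0.1704, 0.2157]
ee_rot: [[0.865, -0.502, -0.0], [-0.502, -0.865, -0.0], [0.0, 0.0, -1.0]]
wrist_force: [0.4, -0.5, 0.5]
gripper_width: 0.001
gripper_force: 0.0
```

```bash
python3 - <<'E'
from h import *
w=cap("wrist");s=cap("scene");t=sense()["tcp_pos"]
print(pix(w,t),pix(s,t),[pix(w,np.array(t)+d) for d in([.0,0,.019],)])
x,y=map(int,pix(s,t))
A=cv2.resize(w["color"][100:310,150:390],(480,420))
B=cv2.resize(s["color"][y-55:y+55,x-55:x+55],(420,420),interpolation=cv2.INTER_CUBIC)
cv2.imwrite("pics/m1.png",cv2.resize(np.hstack([A,B])[:,:,::-1],(800,373)))
E
```

```text
(np.float64(273.7958209548423), np.float64(237.21485441305435)) (np.float64(334.3666982616673), np.float64(232.66718187254023)) [(np.float64(273.65611049763106), np.float64(248.836058281683))]
```

View pics/m1.png

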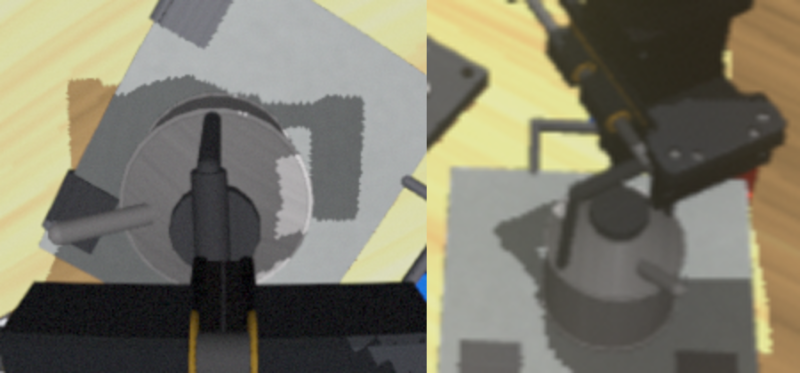

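The fingers have closed beyond the near end of the bar. The bar starts at full-frame (269,196), and the cap centre is at about (271,227).

```bash
python3 - <<'E'
from h import *
w=cap("wrist");a=cap("top")
print("cap",at(w,(271,227),.196),"body",at(w,(272,207),.16),"barfar",at(w,(269,196),.240), "armfoot",at(w,(269,165),.16))
print("top: bodycentre",at(a,(110+302/2.75,110+228/2.75),.16))
for z in(.16,.2,.234):print(z,at(a,(110+293/2.75,110+218/2.75),z))
E
```

```text
cap [0.57245532 0.17219497 0.196     ] body [0.57600668 0.16970156 0.16      ] barfar [0.60219129 0.15543085 0.24      ] armfoot [0.60706716 0.15433027 0.16      ]
top: bodycentre [0.56587229 0.16958768 0.16      ]
0.16 [0.5759403  0.17853022 0.16      ]
0.2 [0.5690462  0.17403067 0.2       ]
0.234 [0.56318622 0.17020606 0.234     ]
```

```bash
python3 - <<'E'
from h import *
s=cap("scene");w=cap("wrist");t=np.array(sense()["tcp_pos"]);R=np.array(sense()["ee_rot"])
im=s["color"].copy()
B=cv2.resize(im[175:275,275:395],(720,600),interpolation=cv2.INTER_CUBIC)
def dot(X,c):
    u,v=pix(s,X);cv2.circle(B,(int((u-275)*6),int((v-175)*6)),4,c,-1)
dot(t,(255,0,0));dot(t+[0,0,.019],(0,255,0));dot(t+[0,0,.07],(0,0,255))
for k in(-.036,.036):dot(np.array([.570,.171,.234])+k*R[:,0],(255,255,0))
for k in ([.425,.135,.092],[.47,.058,.092],[.433,.204,.094],[.532,.032,.094],[.683,.116,.094],[.584,.293,.094]):dot(k,(255,0,255))
cv2.imwrite("pics/s2.png",B[:,:,::-1])
E
```

```text
(no output)
```

View pics/s2.png

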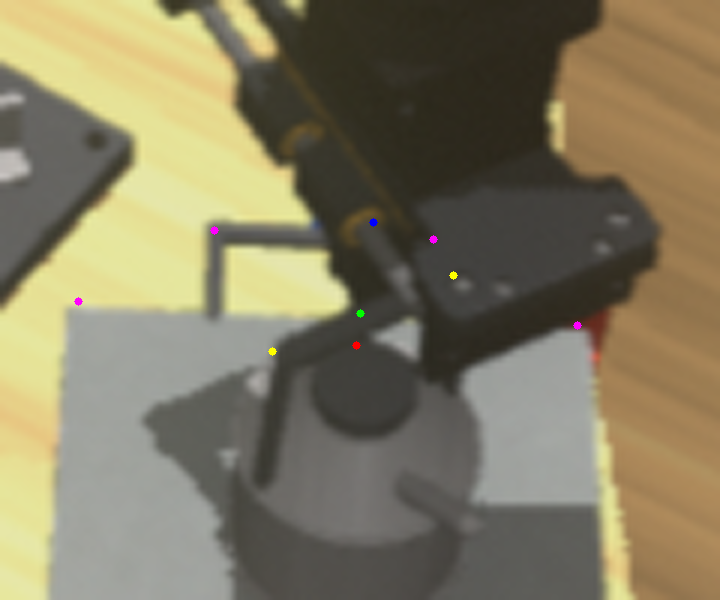

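The bar and lid handle match my estimates in this view: predicted yellow and magenta dots against the bar end at (285,350) and the lid bar at (213,231). The closed fingertips, though, end near (350,300), just above the bar and higher than the reported TCP at (356,345). I'll open, go 14 mm lower and close again.

```bash
python3 -m pendant '[{"x":0,"y":0,"z":0.1,"rx":0,"ry":0,"rz":0,"claw":0.6},{"x":0,"y":0,"z":0.1,"rx":0,"ry":0,"rz":0,"claw":0.6},{"x":0,"y":0,"z":0.1,"rx":0,"ry":0,"rz":0,"claw":0.6},{"x":0,"y":0,"z":0.1,"rx":0,"ry":0,"rz":0,"claw":0.6},{"x":0,"y":0,"z":0.1,"rx":0,"ry":0,"rz":0,"claw":0.6},{"x":0,"y":0,"z":0.1,"rx":0,"ry":0,"rz":0,"claw":0.6},{"x":0,"y":0,"z":0.02,"rx":0,"ry":0,"rz":0,"claw":0.6},{"x":0,"y":0,"z":-0.056,"rx":0,"ry":0,"rz":0,"claw":0.6}]'; python3 -m pendant '[{"x":0,"y":0,"z":0,"rx":0,"ry":0,"rz":0,"claw":0},{"x":0,"y":0,"z":0,"rx":0,"ry":0,"rz":0,"claw":0},{"x":0,"y":0,"z":0,"rx":0,"ry":0,"rz":0,"claw":0},{"x":0,"y":0,"z":0,"rx":0,"ry":0,"rz":0,"claw":0},{"x":0,"y":0,"z":0,"rx":0,"ry":0,"rz":0,"claw":0},{"x":0,"y":0,"z":0,"rx":0,"ry":0,"rz":0,"claw":0},{"x":0,"y":0,"z":0,"rx":0,"ry":0,"rz":0,"claw":0},{"x":0,"y":0,"z":0,"rx":0,"ry":0,"rz":0,"claw":0}]'
```

```text
time_s: 9.9
tcp_pos: [0.5714, 0.1705, 0.2013]
ee_rot: [[0.865, -0.502, 0.0], [-0.502, -0.865, 0.0], [0.0, -0.0, -1.0]]
wrist_force: [-0.1, 0.2, 0.2]
gripper_width: 0.599
gripper_force: 0.0
time_s: 10.9
tcp_pos: [0.5731, 0.1716, 0.2038]
ee_rot: [[0.865, -0.501, 0.005], [-0.501, -0.865, 0.002], [0.003, -0.005, -1.0]]
wrist_force: [0.4, 2.4, 5.0]
gripper_width: 0.002
gripper_force: 2.6
```

The fingers wedged on top of the bar, so the real tips sit roughly 30 mm above the reported TCP. I'll go lower while watching the force.

```bash
python3 -m pendant '[{"x":0,"y":0,"z":0.1,"rx":0,"ry":0,"rz":0,"claw":0.6},{"x":0,"y":0,"z":0.1,"rx":0,"ry":0,"rz":0,"claw":0.6},{"x":0,"y":0,"z":0.1,"rx":0,"ry":0,"rz":0,"claw":0.6},{"x":0,"y":0,"z":0.1,"rx":0,"ry":0,"rz":0,"claw":0.6},{"x":0,"y":0,"z":0.1,"rx":0,"ry":0,"rz":0,"claw":0.6},{"x":0,"y":0,"z":0.1,"rx":0,"ry":0,"rz":0,"claw":0.6},{"x":0,"y":0,"z":0.02,"rx":0,"ry":0,"rz":0,"claw":0.6},{"x":0,"y":0,"z":-0.02,"rx":0,"ry":0,"rz":0,"claw":0.6}]'; python3 - <<'E'
from h import *
w=cap("wrist");s=cap("scene")
t=sense();print(t["tcp_pos"],t["wrist_force"],t["moment"],t["gripper_width"])
A=cv2.resize(w["color"][130:300,160:390],(400,296))
B=cv2.resize(s["color"][185:275,275:395],(400,300),interpolation=cv2.INTER_CUBIC)[:296]
cv2.imwrite("pics/m3.png",np.hstack([A,B])[:,:,::-1])
E
```

```text
time_s: 11.9
tcp_pos: [0.5708, 0.1702, 0.1956]
ee_rot: [[0.865, -0.502, -0.002], [-0.502, -0.865, -0.001], [-0.001, 0.001, -1.0]]
wrist_force: [-0.5, -0.7, 0.3]
gripper_width: 0.596
gripper_force: 0.0
[0.57062848 0.17002043 0.19533041] [ 0.15551726 -0.50955115  0.3150298 ] [ 0.02331689  0.00150409 -0.00699812] 0.5990625585695575
```

View pics/m3.png

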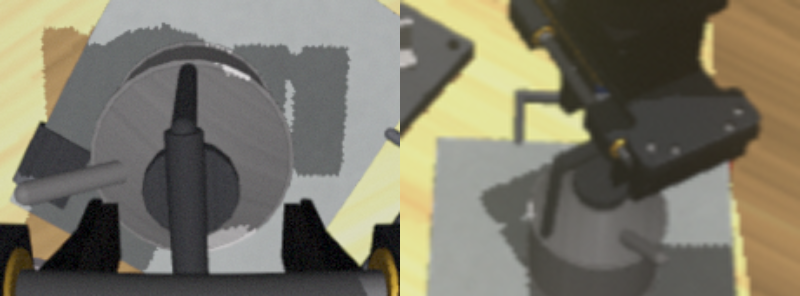

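The bar is now between the open fingers at left-pane column 187, against a finger mid of 202, with nothing touching. I'll go a few mm lower, centre and close.

```bash
python3 -m pendant '[{"x":0.008,"y":0.014,"z":-0.02,"rx":0,"ry":0,"rz":0,"claw":0.6},{"x":0.008,"y":0.014,"z":-0.03,"rx":0,"ry":0,"rz":0,"claw":0},{"x":0.008,"y":0.014,"z":-0.03,"rx":0,"ry":0,"rz":0,"claw":0},{"x":0.008,"y":0.014,"z":-0.03,"rx":0,"ry":0,"rz":0,"claw":0},{"x":0.008,"y":0.014,"z":-0.03,"rx":0,"ry":0,"rz":0,"claw":0},{"x":0.008,"y":0.014,"z":-0.03,"rx":0,"ry":0,"rz":0,"claw":0},{"x":0.008,"y":0.014,"z":-0.03,"rx":0,"ry":0,"rz":0,"claw":0},{"x":0.008,"y":0.014,"z":-0.03,"rx":0,"ry":0,"rz":0,"claw":0}]'
```

```text
time_s: 13.0
tcp_pos: [0.5732, 0.1739, 0.1894]
ee_rot: [[0.865, -0.502, -0.0], [-0.502, -0.865, -0.0], [-0.0, 0.0, -1.0]]
wrist_force: [-0.6, 0.2, 1.0]
gripper_width: 0.126
gripper_force: 29.9
```

Gripped: the opening is 11 mm, matching the bar. Now lift, carry to the tray and lower.

```bash
python3 -m pendant '[{"x":0,"y":0,"z":0.08,"rx":0,"ry":0,"rz":0,"claw":0},{"x":0,"y":0,"z":0.2,"rx":0,"ry":0,"rz":0,"claw":0},{"x":-0.06,"y":0.12,"z":0.2,"rx":0,"ry":0,"rz":0,"claw":0},{"x":-0.14,"y":0.28,"z":0.2,"rx":0,"ry":0,"rz":0,"claw":0},{"x":-0.23,"y":0.46,"z":0.2,"rx":0,"ry":0,"rz":0,"claw":0},{"x":-0.32,"y":0.64,"z":0.2,"rx":0,"ry":0,"rz":0,"claw":0},{"x":-0.41,"y":0.82,"z":0.2,"rx":0,"ry":0,"rz":0,"claw":0},{"x":-0.476,"y":0.944,"z":0.2,"rx":0,"ry":0,"rz":0,"claw":0}]'; python3 -m pendant '[{"x":0,"y":0,"z":-0.1,"rx":0,"ry":0,"rz":0,"claw":0},{"x":0,"y":0,"z":-0.2,"rx":0,"ry":0,"rz":0,"claw":0},{"x":0,"y":0,"z":-0.3,"rx":0,"ry":0,"rz":0,"claw":0},{"x":0,"y":0,"z":-0.4,"rx":0,"ry":0,"rz":0,"claw":0},{"x":0,"y":0,"z":-0.48,"rx":0,"ry":0,"rz":0,"claw":0},{"x":0,"y":0,"z":-0.52,"rx":0,"ry":0,"rz":0,"claw":0},{"x":0,"y":0,"z":-0.54,"rx":0,"ry":0,"rz":0,"claw":0},{"x":0,"y":0,"z":-0.54,"rx":0,"ry":0,"rz":0,"claw":0}]'
python3 - <<'E'
from h import *
a=cap("top");s=cap("scene")
A=cv2.resize(a["color"][180:300,90:230],(470,403))
u,v=map(int,pix(s,(.453,.408,.05)));print(u,v)
B=cv2.resize(s["color"][v-70:v+50,u-65:u+35],(330,396));B=np.vstack([B,np.zeros((7,330,3),np.uint8)])
cv2.imwrite("pics/m4.png",np.hstack([A,B])[:,:,::-1])
E
```

```text
time_s: 14.0
tcp_pos: [0.4521, 0.4115, 0.2366]
ee_rot: [[0.865, -0.501, -0.004], [-0.501, -0.865, -0.002], [-0.002, 0.003, -1.0]]
wrist_force: [0.6, -0.0, -6.1]
gripper_width: 0.128
gripper_force: 30.0
time_s: 15.0
tcp_pos: [0.4544, 0.4099, 0.1042]
ee_rot: [[0.865, -0.502, -0.0], [-0.502, -0.865, -0.0], [-0.0, 0.0, -1.0]]
wrist_force: [1.0, -0.4, -5.8]
gripper_width: 0.126
gripper_force: 30.0
444 285
```

View pics/m4.png

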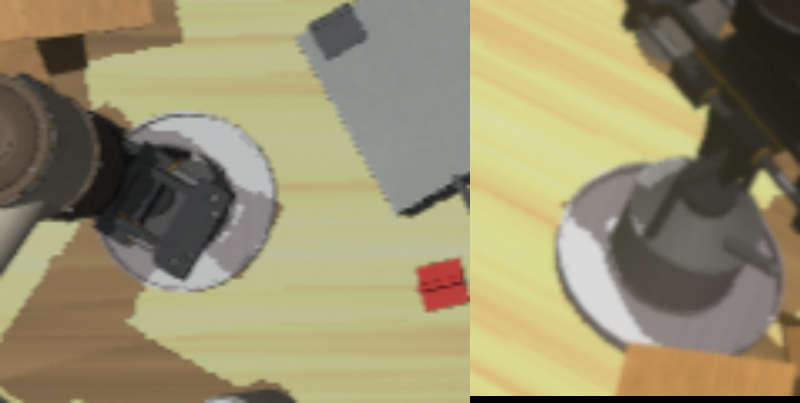

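The can hangs about centred over the tray, still fully carried at -5.8 N. I'll lower it the last few mm and let go.

```bash
python3 -m pendant '[{"x":0,"y":0,"z":-0.008,"rx":0,"ry":0,"rz":0,"claw":0},{"x":0,"y":0,"z":-0.016,"rx":0,"ry":0,"rz":0,"claw":0},{"x":0,"y":0,"z":-0.024,"rx":0,"ry":0,"rz":0,"claw":0},{"x":0,"y":0,"z":-0.024,"rx":0,"ry":0,"rz":0,"claw":0},{"x":0,"y":0,"z":-0.024,"rx":0,"ry":0,"rz":0,"claw":0},{"x":0,"y":0,"z":-0.024,"rx":0,"ry":0,"rz":0,"claw":0},{"x":0,"y":0,"z":-0.024,"rx":0,"ry":0,"rz":0,"claw":0},{"x":0,"y":0,"z":-0.024,"rx":0,"ry":0,"rz":0,"claw":0}]'
```

```text
time_s: 16.1
tcp_pos: [0.4552, 0.4102, 0.0998]
ee_rot: [[0.865, -0.502, 0.002], [-0.502, -0.865, 0.001], [0.001, -0.002, -1.0]]
wrist_force: [-1.1, -3.7, 5.9]
gripper_width: 0.123
gripper_force: 30.0
```

```bash
python3 -m pendant '[{"x":0,"y":0,"z":0.006,"rx":0,"ry":0,"rz":0,"claw":0},{"x":0,"y":0,"z":0.006,"rx":0,"ry":0,"rz":0,"claw":0.7},{"x":0,"y":0,"z":0.006,"rx":0,"ry":0,"rz":0,"claw":0.7},{"x":0,"y":0,"z":0.006,"rx":0,"ry":0,"rz":0,"claw":0.7},{"x":0,"y":0,"z":0.006,"rx":0,"ry":0,"rz":0,"claw":0.7},{"x":0,"y":0,"z":0.006,"rx":0,"ry":0,"rz":0,"claw":0.7},{"x":0,"y":0,"z":0.006,"rx":0,"ry":0,"rz":0,"claw":0.7},{"x":0,"y":0,"z":0.006,"rx":0,"ry":0,"rz":0,"claw":0.7}]'; python3 -m pendant '[{"x":0,"y":0,"z":0.2,"rx":0,"ry":0,"rz":0,"claw":0.5},{"x":0,"y":0,"z":0.4,"rx":0,"ry":0,"rz":0,"claw":0.4},{"x":0,"y":0,"z":0.5,"rx":0,"ry":0,"rz":0,"claw":0.4},{"x":0,"y":-0.2,"z":0.5,"rx":0,"ry":0,"rz":-0.04,"claw":0.4},{"x":0,"y":-0.42,"z":0.5,"rx":0,"ry":0,"rz":-0.08,"claw":0.4},{"x":0,"y":-0.64,"z":0.5,"rx":0,"ry":0,"rz":-0.12,"claw":0.4},{"x":0,"y":-0.82,"z":0.5,"rx":0,"ry":0,"rz":-0.165,"claw":0.4},{"x":0,"y":-0.98,"z":0.5,"rx":0,"ry":0,"rz":-0.165,"claw":0.4}]'
python3 - <<'E'
from h import *
a=cap("top");s=cap("scene")
for p in(a,s):
  for l,z in(("oil_can",.055),("drip_tray_in",.003)):
    for r in search_frame(p,l)[:1]:print(l,p["name"],r["conf"],r["centre"],at(p,r["centre"],z))
A=cv2.resize(a["color"][180:300,90:230],(470,403))
B=cv2.resize(s["color"][215:335,379:479],(330,396));B=np.vstack([B,np.zeros((7,330,3),np.uint8)])
cv2.imwrite("pics/m5.png",np.hstack([A,B])[:,:,::-1])
go(.4465,.0965,.22,30)
E
```

```text
time_s: 17.1
tcp_pos: [0.4544, 0.41, 0.0998]
ee_rot: [[0.865, -0.502, 0.0], [-0.502, -0.865, 0.0], [-0.0, -0.0, -1.0]]
wrist_force: [0.6, 0.6, -0.2]
gripper_width: 0.694
gripper_force: 0.0
time_s: 18.1
tcp_pos: [0.4541, 0.1632, 0.2251]
ee_rot: [[0.501, -0.865, 0.001], [-0.865, -0.501, 0.0], [-0.0, -0.001, -1.0]]
wrist_force: [1.0, -0.1, -0.5]
gripper_width: 0.4
gripper_force: 0.0
oil_can top 0.62 [131.9, 231.4] [0.47272397 0.43367744 0.055     ]
drip_tray_in top 0.85 [137.8, 223.3] [0.50174793 0.43075571 0.003     ]
oil_can scene 0.86 [445.2, 286.6] [0.45681507 0.41058692 0.055     ]
drip_tray_in scene 0.95 [426.0, 304.3] [0.4907659  0.39011464 0.003     ]
MOVE [-0.032 -0.276 -0.019] rz -0.001 j6 -9.1 j1 39.3
```

View pics/m5.png

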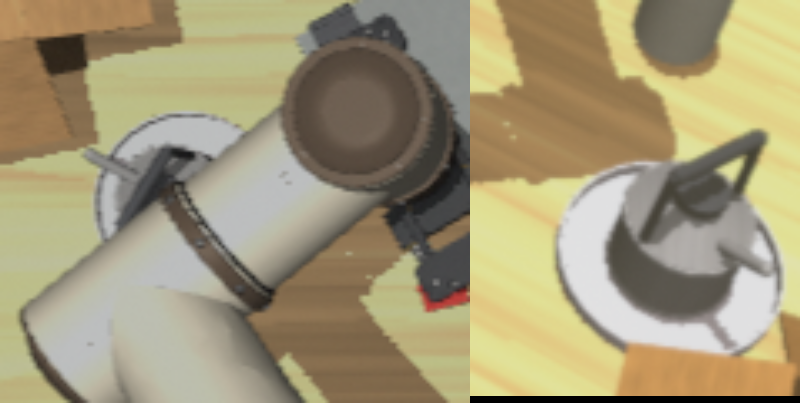

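The can stands upright and centred in the tray: can at (670,255), tray at (668,258) in the scene pane. Next, the lid bar.

```bash
python3 -m pendant '[{"x":-0.031,"y":-0.22,"z":0,"rx":0,"ry":0,"rz":0,"claw":0.4},{"x":-0.031,"y":-0.268,"z":0,"rx":0,"ry":0,"rz":0,"claw":0.4},{"x":-0.031,"y":-0.268,"z":-0.2,"rx":0,"ry":0,"rz":0,"claw":0.4},{"x":-0.031,"y":-0.268,"z":-0.4,"rx":0,"ry":0,"rz":0,"claw":0.4},{"x":-0.031,"y":-0.268,"z":-0.55,"rx":0,"ry":0,"rz":0,"claw":0.4},{"x":-0.031,"y":-0.268,"z":-0.65,"rx":0,"ry":0,"rz":0,"claw":0.4},{"x":-0.031,"y":-0.268,"z":-0.71,"rx":0,"ry":0,"rz":0,"claw":0.4},{"x":-0.031,"y":-0.268,"z":-0.71,"rx":0,"ry":0,"rz":0,"claw":0.2}]'; python3 -m pendant '[{"x":0,"y":0,"z":0,"rx":0,"ry":0,"rz":0,"claw":0},{"x":0,"y":0,"z":0,"rx":0,"ry":0,"rz":0,"claw":0},{"x":0,"y":0,"z":0,"rx":0,"ry":0,"rz":0,"claw":0},{"x":0,"y":0,"z":0,"rx":0,"ry":0,"rz":0,"claw":0},{"x":0,"y":0,"z":0,"rx":0,"ry":0,"rz":0,"claw":0},{"x":0,"y":0,"z":0,"rx":0,"ry":0,"rz":0,"claw":0},{"x":0,"y":0,"z":0,"rx":0,"ry":0,"rz":0,"claw":0},{"x":0,"y":0,"z":0,"rx":0,"ry":0,"rz":0,"claw":0}]'
```

```text
time_s: 19.4
tcp_pos: [0.4462, 0.0984, 0.0461]
ee_rot: [[0.504, -0.864, -0.003], [-0.864, -0.504, -0.002], [0.0, 0.003, -1.0]]
wrist_force: [-1.2, 0.3, -0.2]
gripper_width: 0.349
gripper_force: 0.0
time_s: 20.4
tcp_pos: [0.4499, 0.1, 0.0486]
ee_rot: [[0.503, -0.864, 0.007], [-0.864, -0.503, 0.004], [-0.0, -0.008, -1.0]]
wrist_force: [3.4, 2.2, -2.3]
gripper_width: 0.105
gripper_force: 30.0
```

```bash
python3 -m pendant '[{"x":0.02,"y":0.01,"z":0.085,"rx":0,"ry":0,"rz":0,"claw":0},{"x":0.027,"y":0.013,"z":0.169,"rx":0,"ry":0,"rz":0,"claw":0},{"x":0.045,"y":0.024,"z":0.252,"rx":0,"ry":0,"rz":0,"claw":0},{"x":0.07,"y":0.039,"z":0.332,"rx":0,"ry":0,"rz":0,"claw":0},{"x":0.102,"y":0.057,"z":0.409,"rx":0,"ry":0,"rz":0,"claw":0},{"x":0.141,"y":0.08,"z":0.481,"rx":0,"ry":0,"rz":0,"claw":0},{"x":0.186,"y":0.106,"z":0.549,"rx":0,"ry":0,"rz":0,"claw":0},{"x":0.235,"y":0.134,"z":0.611,"rx":0,"ry":0,"rz":0,"claw":0}]'; python3 -m pendant '[{"x":0.056,"y":0.032,"z":0.056,"rx":0,"ry":0,"rz":0,"claw":0},{"x":0.116,"y":0.067,"z":0.106,"rx":0,"ry":0,"rz":0,"claw":0},{"x":0.18,"y":0.104,"z":0.148,"rx":0,"ry":0,"rz":0,"claw":0},{"x":0.247,"y":0.143,"z":0.183,"rx":0,"ry":0,"rz":0,"claw":0},{"x":0.317,"y":0.183,"z":0.21,"rx":0,"ry":0,"rz":0,"claw":0},{"x":0.389,"y":0.225,"z":0.229,"rx":0,"ry":0,"rz":0,"claw":0},{"x":0.463,"y":0.267,"z":0.239,"rx":0,"ry":0,"rz":0,"claw":0},{"x":0.537,"y":0.31,"z":0.241,"rx":0,"ry":0,"rz":0,"claw":0}]'
```

```text
time_s: 21.4
tcp_pos: [0.5025, 0.1303, 0.199]
ee_rot: [[0.501, -0.865, -0.007], [-0.865, -0.501, -0.002], [-0.002, 0.007, -1.0]]
wrist_force: [-2.8, -0.9, -6.1]
gripper_width: 0.105
gripper_force: 30.0
time_s: 22.4
tcp_pos: [0.6388, 0.2077, 0.2626]
ee_rot: [[0.502, -0.865, -0.001], [-0.865, -0.502, -0.002], [0.001, 0.002, -1.0]]
wrist_force: [-2.9, -2.1, 3.7]
gripper_width: 0.103
gripper_force: 30.0
```

The lid is at about 1.6 rad. Release it, rise, and head for the tee.

```bash
python3 -m pendant '[{"x":0,"y":0,"z":0,"rx":0,"ry":0,"rz":0,"claw":0.35},{"x":0,"y":0,"z":0,"rx":0,"ry":0,"rz":0,"claw":0.35},{"x":0,"y":0,"z":0,"rx":0,"ry":0,"rz":0,"claw":0.35},{"x":0,"y":0,"z":0,"rx":0,"ry":0,"rz":0,"claw":0.35},{"x":0,"y":0,"z":0.1,"rx":0,"ry":0,"rz":0,"claw":0.35},{"x":0,"y":0,"z":0.25,"rx":0,"ry":0,"rz":0,"claw":0.35},{"x":-0.1,"y":-0.15,"z":0.33,"rx":0,"ry":0,"rz":-0.04,"claw":0.5},{"x":-0.2,"y":-0.32,"z":0.33,"rx":0,"ry":0,"rz":-0.09,"claw":0.75}]'; python3 -m pendant '[{"x":-0.12,"y":-0.17,"z":-0.05,"rx":0,"ry":0,"rz":-0.05,"claw":0.75},{"x":-0.24,"y":-0.34,"z":-0.15,"rx":0,"ry":0,"rz":-0.1,"claw":0.75},{"x":-0.36,"y":-0.51,"z":-0.3,"rx":0,"ry":0,"rz":-0.15,"claw":0.75},{"x":-0.48,"y":-0.68,"z":-0.4,"rx":0,"ry":0,"rz":-0.2,"claw":0.75},{"x":-0.56,"y":-0.8,"z":-0.5,"rx":0,"ry":0,"rz":-0.25,"claw":0.75},{"x":-0.56,"y":-0.8,"z":-0.6,"rx":0,"ry":0,"rz":-0.3,"claw":0.75},{"x":-0.56,"y":-0.8,"z":-0.7,"rx":0,"ry":0,"rz":-0.33,"claw":0.75},{"x":-0.56,"y":-0.8,"z":-0.7,"rx":0,"ry":0,"rz":-0.33,"claw":0.75}]'
python3 - <<'E'
from h import *
a=cap("scene");w=cap("wrist");save(w,"w6")
for l,z in dict(lid_handle=.3,offcut_square=.045,offcut_flat=.032,offcut_angle=.03,offcut_tube=.052,offcut_tee=.026).items():
  for p in(a,w):
   for r in regions_of(p,l)[:2]:
    c=np.argwhere(r["region"])[:,::-1]
    q=np.array([at(p,q,z)[:2] for q in c],np.float32)
    R=cv2.minAreaRect(q*1000); print(l,p["name"],round(r["conf"],2),np.round(r["centre"]),"rect",np.round(R[0]),np.round(R[1]),np.round(R[2]))
go(.443,-.076,.16,-46)
E
```

```text
time_s: 23.4
tcp_pos: [0.5898, 0.1286, 0.3446]
ee_rot: [[0.238, -0.971, 0.004], [-0.971, -0.238, 0.001], [-0.0, -0.004, -1.0]]
wrist_force: [0.8, -0.4, 1.5]
gripper_width: 0.497
gripper_force: 0.0
time_s: 24.4
tcp_pos: [0.4481, -0.0714, 0.1665]
ee_rot: [[-0.712, -0.702, -0.004], [-0.702, 0.712, -0.001], [0.003, 0.002, -1.0]]
wrist_force: [0.5, 0.4, -0.4]
gripper_width: 0.75
gripper_force: 0.0
lid_handle scene 0.82 [333. 266.] rect [687. 231.] [126. 199.] 30.0
offcut_square scene 0.52 [224. 204.] rect [ 534. -164.] [61. 38.] 89.0
offcut_square wrist 0.72 [172.  65.] rect [ 428. -241.] [53. 53.] 45.0
offcut_square wrist 0.64 [160. 174.] rect [ 522. -172.] [51. 34.] 86.0
offcut_flat scene 0.73 [249. 182.] rect [ 437. -157.] [49. 50.] 21.0
offcut_flat wrist 0.64 [229. 121.] rect [ 434. -159.] [41. 51.] 22.0
offcut_flat wrist 0.34 [ 69. 171.] rect [ 602. -264.] [43. 69.] 79.0
offcut_angle scene 0.55 [250. 218.] rect [528. -86.] [64. 46.] 66.0
offcut_angle wrist 0.67 [217. 232.] rect [533. -85.] [43. 55.] 66.0
offcut_tube scene 0.64 [179. 205.] rect [ 605. -252.] [58. 60.] 79.0
offcut_tube scene 0.64 [222. 169.] rect [ 443. -233.] [64. 52.] 37.0
offcut_tube wrist 0.71 [ 70. 173.] rect [ 590. -256.] [39. 65.] 79.0
offcut_tube wrist 0.18 [227. 121.] rect [ 431. -157.] [38. 47.] 22.0
offcut_tee scene 0.51 [370. 226.] rect [381. 179.] [31. 40.] 6.0
offcut_tee scene 0.5 [272. 198.] rect [439. -80.] [54. 44.] 42.0
offcut_tee wrist 0.86 [402. 229.] rect [370.  67.] [43. 43.] 84.0
offcut_tee wrist 0.55 [275. 182.] rect [443. -78.] [41. 44.] 45.0
MOVE [-0.027 -0.02  -0.031] rz -0.0032 j6 -57.0 j1 11.6
```

View pics/w6.png

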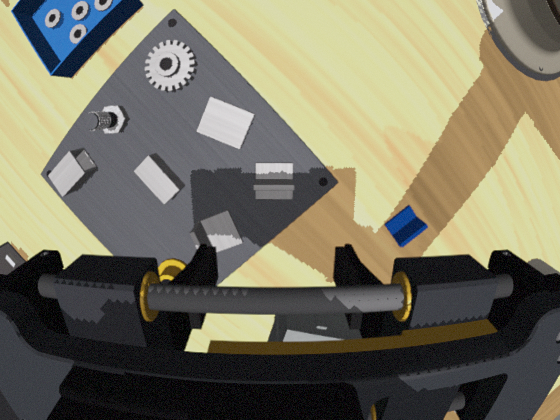

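The grey tee is at (275,182) with its web along the closing line. The other parts are where expected: flat (226,122), square (158,178), tube (72,173), angle (217,232). Now descend on the tee and feel for the plate.

```bash
python3 -m pendant '[{"x":-0.023,"y":-0.022,"z":-0.15,"rx":0,"ry":0,"rz":0,"claw":0.75},{"x":-0.023,"y":-0.022,"z":-0.3,"rx":0,"ry":0,"rz":0,"claw":0.75},{"x":-0.023,"y":-0.022,"z":-0.45,"rx":0,"ry":0,"rz":0,"claw":0.75},{"x":-0.023,"y":-0.022,"z":-0.55,"rx":0,"ry":0,"rz":0,"claw":0.75},{"x":-0.023,"y":-0.022,"z":-0.6,"rx":0,"ry":0,"rz":0,"claw":0.75},{"x":-0.023,"y":-0.022,"z":-0.62,"rx":0,"ry":0,"rz":0,"claw":0.75},{"x":-0.023,"y":-0.022,"z":-0.64,"rx":0,"ry":0,"rz":0,"claw":0.75},{"x":-0.023,"y":-0.022,"z":-0.64,"rx":0,"ry":0,"rz":0,"claw":0.75}]'; python3 -m pendant '[{"x":0,"y":0,"z":-0.01,"rx":0,"ry":0,"rz":0,"claw":0.7},{"x":0,"y":0,"z":-0.02,"rx":0,"ry":0,"rz":0,"claw":0},{"x":0,"y":0,"z":-0.02,"rx":0,"ry":0,"rz":0,"claw":0},{"x":0,"y":0,"z":-0.02,"rx":0,"ry":0,"rz":0,"claw":0},{"x":0,"y":0,"z":-0.02,"rx":0,"ry":0,"rz":0,"claw":0},{"x":0,"y":0,"z":-0.02,"rx":0,"ry":0,"rz":0,"claw":0},{"x":0,"y":0,"z":-0.02,"rx":0,"ry":0,"rz":0,"claw":0},{"x":0,"y":0,"z":-0.02,"rx":0,"ry":0,"rz":0,"claw":0}]'
```

```text
time_s: 26.1
tcp_pos: [0.4443, -0.0765, 0.0081]
ee_rot: [[-0.713, -0.702, 0.001], [-0.702, 0.713, 0.0], [-0.001, -0.001, -1.0]]
wrist_force: [-0.2, 0.3, 0.7]
gripper_width: 0.75
gripper_force: 0.0
time_s: 27.1
tcp_pos: [0.4441, -0.0766, 0.0028]
ee_rot: [[-0.712, -0.702, 0.0], [-0.702, 0.712, -0.0], [-0.0, -0.0, -1.0]]
wrist_force: [-0.0, -1.1, 0.4]
gripper_width: 0.45
gripper_force: 30.0
```

```bash
python3 -m pendant '[{"x":0,"y":0,"z":0.2,"rx":0,"ry":0,"rz":0,"claw":0},{"x":0,"y":0,"z":0.42,"rx":0,"ry":0,"rz":0,"claw":0},{"x":0,"y":0.05,"z":0.6,"rx":0,"ry":0,"rz":0,"claw":0},{"x":0.05,"y":0.25,"z":0.6,"rx":0,"ry":0,"rz":-0.03,"claw":0},{"x":0.1,"y":0.45,"z":0.6,"rx":0,"ry":0,"rz":-0.06,"claw":0},{"x":0.16,"y":0.66,"z":0.6,"rx":0,"ry":0,"rz":-0.08,"claw":0},{"x":0.22,"y":0.87,"z":0.6,"rx":0,"ry":0,"rz":-0.08,"claw":0},{"x":0.26,"y":0.99,"z":0.6,"rx":0,"ry":0,"rz":-0.08,"claw":0}]'; python3 -m pendant '[{"x":0,"y":0.055,"z":-0.15,"rx":0,"ry":0,"rz":0,"claw":0},{"x":0,"y":0.055,"z":-0.35,"rx":0,"ry":0,"rz":0,"claw":0},{"x":0,"y":0.055,"z":-0.46,"rx":0,"ry":0,"rz":0,"claw":0},{"x":0,"y":0.055,"z":-0.46,"rx":0,"ry":0,"rz":0,"claw":0.75},{"x":0,"y":0.055,"z":-0.46,"rx":0,"ry":0,"rz":0,"claw":0.75},{"x":0,"y":0.055,"z":-0.46,"rx":0,"ry":0,"rz":0,"claw":0.75},{"x":0,"y":0.055,"z":-0.46,"rx":0,"ry":0,"rz":0,"claw":0.75},{"x":0,"y":0.055,"z":-0.1,"rx":0,"ry":0,"rz":0,"claw":0.75}]'; python3 -c "
from h import *
go(.531+.009,-.08-.004,.15,66)"
```

```text
time_s: 28.1
tcp_pos: [0.5085, 0.1731, 0.152]
ee_rot: [[-0.864, -0.504, -0.002], [-0.504, 0.864, -0.0], [0.002, 0.0, -1.0]]
wrist_force: [0.3, -0.3, -1.3]
gripper_width: 0.456
gripper_force: 30.0
time_s: 29.1
tcp_pos: [0.5058, 0.1828, 0.0972]
ee_rot: [[-0.865, -0.502, -0.009], [-0.502, 0.865, -0.006], [0.011, -0.0, -1.0]]
wrist_force: [1.4, 0.6, 0.7]
gripper_width: 0.743
gripper_force: 0.0
MOVE [ 0.137 -1.067  0.211] rz -0.3006 j6 -96.9 j1 37.1
```

```bash
python3 -m pendant '[{"x":0,"y":0,"z":0.1,"rx":0,"ry":0,"rz":0,"claw":0.75},{"x":0.02,"y":-0.15,"z":0.12,"rx":0,"ry":0,"rz":-0.05,"claw":0.75},{"x":0.04,"y":-0.34,"z":0.12,"rx":0,"ry":0,"rz":-0.1,"claw":0.75},{"x":0.07,"y":-0.54,"z":0.12,"rx":0,"ry":0,"rz":-0.15,"claw":0.75},{"x":0.1,"y":-0.74,"z":0.12,"rx":0,"ry":0,"rz":-0.2,"claw":0.75},{"x":0.124,"y":-0.92,"z":0.12,"rx":0,"ry":0,"rz":-0.25,"claw":0.75},{"x":0.124,"y":-1,"z":0.12,"rx":0,"ry":0,"rz":-0.3,"claw":0.75},{"x":0.124,"y":-1,"z":0.12,"rx":0,"ry":0,"rz":-0.3,"claw":0.75}]'; python3 -m pendant '[{"x":0,"y":-0.08,"z":-0.15,"rx":0,"ry":0,"rz":0,"claw":0.75},{"x":0,"y":-0.08,"z":-0.35,"rx":0,"ry":0,"rz":0,"claw":0.75},{"x":0,"y":-0.08,"z":-0.5,"rx":0,"ry":0,"rz":0,"claw":0.75},{"x":0,"y":-0.08,"z":-0.58,"rx":0,"ry":0,"rz":0,"claw":0.75},{"x":0,"y":-0.08,"z":-0.62,"rx":0,"ry":0,"rz":0,"claw":0.7},{"x":0,"y":-0.08,"z":-0.62,"rx":0,"ry":0,"rz":0,"claw":0},{"x":0,"y":-0.08,"z":-0.62,"rx":0,"ry":0,"rz":0,"claw":0},{"x":0,"y":-0.08,"z":-0.62,"rx":0,"ry":0,"rz":0,"claw":0}]'; python3 -m pendant '[{"x":0,"y":0,"z":0,"rx":0,"ry":0,"rz":0,"claw":0},{"x":0,"y":0,"z":0,"rx":0,"ry":0,"rz":0,"claw":0},{"x":0,"y":0,"z":0,"rx":0,"ry":0,"rz":0,"claw":0},{"x":0,"y":0,"z":0,"rx":0,"ry":0,"rz":0,"claw":0},{"x":0,"y":0,"z":0.1,"rx":0,"ry":0,"rz":0,"claw":0},{"x":0,"y":0,"z":0.3,"rx":0,"ry":0,"rz":0,"claw":0},{"x":0,"y":0,"z":0.5,"rx":0,"ry":0,"rz":0,"claw":0},{"x":0,"y":0,"z":0.6,"rx":0,"ry":0,"rz":0,"claw":0}]'
```

```text
time_s: 30.1
tcp_pos: [0.5399, -0.0666, 0.1308]
ee_rot: [[-0.914, 0.406, 0.001], [0.406, 0.914, 0.0], [-0.001, 0.001, -1.0]]
wrist_force: [-0.2, 0.4, 0.1]
gripper_width: 0.751
gripper_force: 0.0
time_s: 31.1
tcp_pos: [0.5435, -0.0849, -0.0166]
ee_rot: [[-0.918, 0.397, 0.008], [0.397, 0.918, -0.002], [-0.008, 0.001, -1.0]]
wrist_force: [-9.1, 2.0, 42.4]
gripper_width: 0.479
gripper_force: 42.7
time_s: 32.1
tcp_pos: [0.5413, -0.0842, 0.1288]
ee_rot: [[-0.916, 0.401, 0.005], [0.401, 0.916, 0.001], [-0.005, 0.003, -1.0]]
wrist_force: [-0.2, -0.4, -1.8]
gripper_width: 0.477
gripper_force: 30.0
```

```bash
python3 -m pendant '[{"x":0,"y":0.1,"z":0.08,"rx":0,"ry":0,"rz":0.05,"claw":0},{"x":0.02,"y":0.25,"z":0.1,"rx":0,"ry":0,"rz":0.1,"claw":0},{"x":0.03,"y":0.42,"z":0.1,"rx":0,"ry":0,"rz":0.15,"claw":0},{"x":0.05,"y":0.59,"z":0.1,"rx":0,"ry":0,"rz":0.2,"claw":0},{"x":0.054,"y":0.764,"z":0.1,"rx":0,"ry":0,"rz":0.25,"claw":0},{"x":0.054,"y":0.764,"z":0.0,"rx":0,"ry":0,"rz":0.3,"claw":0},{"x":0.054,"y":0.764,"z":-0.2,"rx":0,"ry":0,"rz":0.3,"claw":0},{"x":0.054,"y":0.764,"z":-0.35,"rx":0,"ry":0,"rz":0.3,"claw":0}]'; python3 -m pendant '[{"x":0,"y":0,"z":0,"rx":0,"ry":0,"rz":0,"claw":0},{"x":0,"y":0,"z":0,"rx":0,"ry":0,"rz":0,"claw":0.7},{"x":0,"y":0,"z":0,"rx":0,"ry":0,"rz":0,"claw":0.7},{"x":0,"y":0,"z":0,"rx":0,"ry":0,"rz":0,"claw":0.7},{"x":0,"y":0,"z":0,"rx":0,"ry":0,"rz":0,"claw":0.7},{"x":0,"y":0,"z":0.15,"rx":0,"ry":0,"rz":0,"claw":0.75},{"x":0,"y":0,"z":0.35,"rx":0,"ry":0,"rz":0,"claw":0.75},{"x":0,"y":0,"z":0.45,"rx":0,"ry":0,"rz":0,"claw":0.75}]'; python3 - <<'E'
from h import *
a=cap("top")
for l,z in dict(offcut_square=.045,offcut_flat=.032,offcut_angle=.03,offcut_tube=.052,offcut_tee=.03).items():
  for r in regions_of(a,l)[:2]:
    c=np.argwhere(r["region"])[:,::-1]
    q=np.array([at(a,q,z)[:2] for q in c],np.float32)
    R=cv2.minAreaRect(q*1000); print(l,round(r["conf"],2),np.round(r["centre"]),"rect",np.round(R[0]),np.round(R[1]),np.round(R[2]))
go(.524,-.169,.15,0)
E
```

```text
time_s: 33.1
tcp_pos: [0.5521, 0.1067, 0.0362]
ee_rot: [[-0.863, -0.505, -0.001], [-0.505, 0.863, 0.0], [0.001, 0.001, -1.0]]
wrist_force: [-0.4, -0.9, -1.3]
gripper_width: 0.479
gripper_force: 30.0
time_s: 34.1
tcp_pos: [0.5547, 0.106, 0.1536]
ee_rot: [[-0.864, -0.503, 0.005], [-0.503, 0.864, 0.002], [-0.005, -0.001, -1.0]]
wrist_force: [0.4, -0.2, -0.9]
gripper_width: 0.752
gripper_force: 0.0
offcut_square 0.75 [339. 213.] rect [ 524. -168.] [50. 26.] 90.0
offcut_flat 0.55 [336. 244.] rect [ 433. -155.] [42. 53.] 21.0
offcut_flat 0.27 [311. 184.] rect [612. -81.] [41. 48.] 89.0
offcut_angle 0.6 [248. 209.] rect [540. 102.] [41. 45.] 26.0
offcut_tube 0.57 [368. 188.] rect [ 596. -255.] [36. 51.] 81.0
offcut_tube 0.44 [335. 217.] rect [ 517. -160.] [265. 267.] 87.0
offcut_tee 0.61 [254. 266.] rect [371.  83.] [39. 39.] 84.0
offcut_tee 0.48 [221. 226.] rect [495. 180.] [35. 40.] 32.0
MOVE [-0.114 -1.097  0.004] rz 0.3325 j6 -87.1 j1 27.3
```

```bash
python3 -m pendant '[{"x":-0.02,"y":-0.15,"z":0.02,"rx":0,"ry":0,"rz":0.05,"claw":0.6},{"x":-0.04,"y":-0.34,"z":0.02,"rx":0,"ry":0,"rz":0.1,"claw":0.6},{"x":-0.06,"y":-0.53,"z":0.02,"rx":0,"ry":0,"rz":0.15,"claw":0.6},{"x":-0.08,"y":-0.72,"z":0.02,"rx":0,"ry":0,"rz":0.2,"claw":0.6},{"x":-0.1,"y":-0.88,"z":0.02,"rx":0,"ry":0,"rz":0.25,"claw":0.6},{"x":-0.122,"y":-1,"z":0.02,"rx":0,"ry":0,"rz":0.3,"claw":0.6},{"x":-0.122,"y":-1,"z":0.02,"rx":0,"ry":0,"rz":0.333,"claw":0.6},{"x":-0.122,"y":-1,"z":0.02,"rx":0,"ry":0,"rz":0.333,"claw":0.6}]'; python3 -m pendant '[{"x":0,"y":-0.097,"z":-0.15,"rx":0,"ry":0,"rz":0,"claw":0.6},{"x":0,"y":-0.097,"z":-0.35,"rx":0,"ry":0,"rz":0,"claw":0.6},{"x":0,"y":-0.097,"z":-0.5,"rx":0,"ry":0,"rz":0,"claw":0.6},{"x":0,"y":-0.097,"z":-0.58,"rx":0,"ry":0,"rz":0,"claw":0.6},{"x":0,"y":-0.097,"z":-0.62,"rx":0,"ry":0,"rz":0,"claw":0.6},{"x":0,"y":-0.097,"z":-0.62,"rx":0,"ry":0,"rz":0,"claw":0},{"x":0,"y":-0.097,"z":-0.62,"rx":0,"ry":0,"rz":0,"claw":0},{"x":0,"y":-0.097,"z":-0.62,"rx":0,"ry":0,"rz":0,"claw":0}]'; python3 -m pendant '[{"x":0,"y":0,"z":0,"rx":0,"ry":0,"rz":0,"claw":0},{"x":0,"y":0,"z":0,"rx":0,"ry":0,"rz":0,"claw":0},{"x":0,"y":0,"z":0,"rx":0,"ry":0,"rz":0,"claw":0},{"x":0,"y":0,"z":0,"rx":0,"ry":0,"rz":0,"claw":0},{"x":0,"y":0,"z":0.1,"rx":0,"ry":0,"rz":0,"claw":0},{"x":0,"y":0,"z":0.3,"rx":0,"ry":0,"rz":0,"claw":0},{"x":0,"y":0,"z":0.5,"rx":0,"ry":0,"rz":0,"claw":0},{"x":0,"y":0,"z":0.62,"rx":0,"ry":0,"rz":0,"claw":0}]'
```

```text
time_s: 35.4
tcp_pos: [0.522, -0.1447, 0.1538]
ee_rot: [[-0.0, -1.0, -0.003], [-1.0, 0.0, 0.0], [-0.0, 0.003, -1.0]]
wrist_force: [0.8, 0.2, 0.1]
gripper_width: 0.602
gripper_force: 0.0
time_s: 36.4
tcp_pos: [0.5244, -0.1686, 0.0014]
ee_rot: [[0.002, -1.0, 0.004], [-1.0, -0.002, -0.0], [0.0, -0.004, -1.0]]
wrist_force: [1.7, 0.6, 0.6]
gripper_width: 0.341
gripper_force: 0.7
time_s: 37.4
tcp_pos: [0.522, -0.1686, 0.1566]
ee_rot: [[0.001, -1.0, -0.001], [-1.0, -0.001, 0.0], [-0.0, 0.001, -1.0]]
wrist_force: [0.3, 0.9, -2.4]
gripper_width: 0.282
gripper_force: 29.9
```

```bash
python3 -m pendant '[{"x":0.04,"y":0.15,"z":0.02,"rx":0,"ry":0,"rz":-0.05,"claw":0},{"x":0.08,"y":0.34,"z":0.02,"rx":0,"ry":0,"rz":-0.1,"claw":0},{"x":0.12,"y":0.53,"z":0.02,"rx":0,"ry":0,"rz":-0.15,"claw":0},{"x":0.18,"y":0.71,"z":0.02,"rx":0,"ry":0,"rz":-0.2,"claw":0},{"x":0.24,"y":0.88,"z":0.02,"rx":0,"ry":0,"rz":-0.25,"claw":0},{"x":0.3,"y":1,"z":0.02,"rx":0,"ry":0,"rz":-0.3,"claw":0},{"x":0.338,"y":1,"z":0.02,"rx":0,"ry":0,"rz":-0.333,"claw":0},{"x":0.338,"y":1,"z":0.02,"rx":0,"ry":0,"rz":-0.333,"claw":0}]'; python3 -m pendant '[{"x":0,"y":0.15,"z":0,"rx":0,"ry":0,"rz":0,"claw":0},{"x":0,"y":0.222,"z":-0.12,"rx":0,"ry":0,"rz":0,"claw":0},{"x":0,"y":0.222,"z":-0.32,"rx":0,"ry":0,"rz":0,"claw":0},{"x":0,"y":0.222,"z":-0.48,"rx":0,"ry":0,"rz":0,"claw":0},{"x":0,"y":0.222,"z":-0.48,"rx":0,"ry":0,"rz":0,"claw":0},{"x":0,"y":0.222,"z":-0.48,"rx":0,"ry":0,"rz":0,"claw":0.5},{"x":0,"y":0.222,"z":-0.48,"rx":0,"ry":0,"rz":0,"claw":0.5},{"x":0,"y":0.222,"z":-0.48,"rx":0,"ry":0,"rz":0,"claw":0.5}]'; python3 -m pendant '[{"x":0,"y":0,"z":0,"rx":0,"ry":0,"rz":0,"claw":0.7},{"x":0,"y":0,"z":0.2,"rx":0,"ry":0,"rz":0,"claw":0.7},{"x":0,"y":0,"z":0.4,"rx":0,"ry":0,"rz":0,"claw":0.7},{"x":-0.05,"y":-0.1,"z":0.5,"rx":0,"ry":0,"rz":-0.05,"claw":0.7},{"x":-0.1,"y":-0.3,"z":0.5,"rx":0,"ry":0,"rz":-0.1,"claw":0.7},{"x":-0.2,"y":-0.5,"z":0.5,"rx":0,"ry":0,"rz":-0.14,"claw":0.7},{"x":-0.25,"y":-0.7,"z":0.5,"rx":0,"ry":0,"rz":-0.18,"claw":0.7},{"x":-0.3,"y":-0.9,"z":0.5,"rx":0,"ry":0,"rz":-0.22,"claw":0.7}]'; python3 -c "
from h import *
print(sense()['tcp_pos'])
go(.596,-.255,.15,80)"
```

```text
time_s: 38.4
tcp_pos: [0.606, 0.0813, 0.1581]
ee_rot: [[-0.864, -0.503, -0.005], [-0.503, 0.864, -0.001], [0.005, 0.001, -1.0]]
wrist_force: [0.9, -0.2, -1.9]
gripper_width: 0.279
gripper_force: 29.9
time_s: 39.4
tcp_pos: [0.6086, 0.1373, 0.0424]
ee_rot: [[-0.865, -0.503, 0.003], [-0.503, 0.865, 0.002], [-0.004, -0.0, -1.0]]
wrist_force: [0.6, -0.2, -0.1]
gripper_width: 0.475
gripper_force: 0.0
time_s: 40.4
tcp_pos: [0.5318, -0.0895, 0.1659]
ee_rot: [[-0.986, 0.167, 0.001], [0.167, 0.986, -0.0], [-0.001, 0.0, -1.0]]
wrist_force: [1.4, -0.2, 1.2]
gripper_width: 0.699
gripper_force: 0.0
[ 0.53178776 -0.08953754  0.16593498]
MOVE [ 0.257 -0.662 -0.064] rz -0.002 j6 -107.3 j1 7.7
```

```bash
python3 -m pendant '[{"x":0.07,"y":-0.18,"z":0,"rx":0,"ry":0,"rz":0,"claw":0.7},{"x":0.14,"y":-0.36,"z":0,"rx":0,"ry":0,"rz":0,"claw":0.7},{"x":0.21,"y":-0.54,"z":0,"rx":0,"ry":0,"rz":0,"claw":0.7},{"x":0.257,"y":-0.662,"z":-0.1,"rx":0,"ry":0,"rz":0,"claw":0.7},{"x":0.257,"y":-0.662,"z":-0.3,"rx":0,"ry":0,"rz":0,"claw":0.7},{"x":0.257,"y":-0.662,"z":-0.5,"rx":0,"ry":0,"rz":0,"claw":0.7},{"x":0.257,"y":-0.662,"z":-0.6,"rx":0,"ry":0,"rz":0,"claw":0.7},{"x":0.257,"y":-0.662,"z":-0.66,"rx":0,"ry":0,"rz":0,"claw":0.6}]'; python3 -m pendant '[{"x":0,"y":0,"z":0,"rx":0,"ry":0,"rz":0,"claw":0},{"x":0,"y":0,"z":0,"rx":0,"ry":0,"rz":0,"claw":0},{"x":0,"y":0,"z":0,"rx":0,"ry":0,"rz":0,"claw":0},{"x":0,"y":0,"z":0,"rx":0,"ry":0,"rz":0,"claw":0},{"x":0,"y":0,"z":0,"rx":0,"ry":0,"rz":0,"claw":0},{"x":0,"y":0,"z":0,"rx":0,"ry":0,"rz":0,"claw":0},{"x":0,"y":0,"z":0.2,"rx":0,"ry":0,"rz":0,"claw":0},{"x":0,"y":0,"z":0.4,"rx":0,"ry":0,"rz":0,"claw":0}]'
```

```text
time_s: 41.4
tcp_pos: [0.5961, -0.2536, -0.0012]
ee_rot: [[-0.986, 0.164, -0.002], [0.164, 0.986, 0.0], [0.002, -0.0, -1.0]]
wrist_force: [0.5, 0.7, 1.2]
gripper_width: 0.654
gripper_force: 0.0
time_s: 42.4
tcp_pos: [0.5956, -0.2532, 0.1]
ee_rot: [[-0.986, 0.164, -0.003], [0.164, 0.986, 0.001], [0.003, 0.001, -1.0]]
wrist_force: [0.4, 0.5, -0.6]
gripper_width: 0.366
gripper_force: 29.8
```

```bash
python3 -m pendant '[{"x":0,"y":0.05,"z":0.2,"rx":0,"ry":0,"rz":0,"claw":0},{"x":-0.02,"y":0.22,"z":0.26,"rx":0,"ry":0,"rz":0.03,"claw":0},{"x":-0.04,"y":0.4,"z":0.26,"rx":0,"ry":0,"rz":0.06,"claw":0},{"x":-0.06,"y":0.58,"z":0.26,"rx":0,"ry":0,"rz":0.1,"claw":0},{"x":-0.08,"y":0.76,"z":0.26,"rx":0,"ry":0,"rz":0.14,"claw":0},{"x":-0.1,"y":0.92,"z":0.26,"rx":0,"ry":0,"rz":0.18,"claw":0},{"x":-0.12,"y":1,"z":0.26,"rx":0,"ry":0,"rz":0.222,"claw":0},{"x":-0.136,"y":1,"z":0.26,"rx":0,"ry":0,"rz":0.222,"claw":0}]'; python3 -m pendant '[{"x":0,"y":0.2,"z":0,"rx":0,"ry":0,"rz":0,"claw":0},{"x":0,"y":0.4,"z":0,"rx":0,"ry":0,"rz":0,"claw":0},{"x":0,"y":0.6,"z":0,"rx":0,"ry":0,"rz":0,"claw":0},{"x":0,"y":0.78,"z":0,"rx":0,"ry":0,"rz":0,"claw":0},{"x":0,"y":0.867,"z":-0.08,"rx":0,"ry":0,"rz":0,"claw":0},{"x":0,"y":0.867,"z":-0.28,"rx":0,"ry":0,"rz":0,"claw":0},{"x":0,"y":0.867,"z":-0.48,"rx":0,"ry":0,"rz":0,"claw":0},{"x":0,"y":0.867,"z":-0.48,"rx":0,"ry":0,"rz":0,"claw":0}]'; python3 -m pendant '[{"x":0,"y":0,"z":0,"rx":0,"ry":0,"rz":0,"claw":0.7},{"x":0,"y":0,"z":0,"rx":0,"ry":0,"rz":0,"claw":0.7},{"x":0,"y":0,"z":0,"rx":0,"ry":0,"rz":0,"claw":0.7},{"x":0,"y":0,"z":0.2,"rx":0,"ry":0,"rz":0,"claw":0.75},{"x":0,"y":0,"z":0.4,"rx":0,"ry":0,"rz":0,"claw":0.75},{"x":-0.02,"y":-0.15,"z":0.5,"rx":0,"ry":0,"rz":-0.05,"claw":0.75},{"x":-0.1,"y":-0.35,"z":0.5,"rx":0,"ry":0,"rz":-0.1,"claw":0.75},{"x":-0.2,"y":-0.55,"z":0.5,"rx":0,"ry":0,"rz":-0.15,"claw":0.75}]'; python3 - <<'E'
from h import *
a=cap("top")
for l,z in dict(offcut_flat=.032,offcut_tube=.06).items():
  for r in regions_of(a,l)[:2]:
    c=np.argwhere(r["region"])[:,::-1]
    q=np.array([at(a,q,z)[:2] for q in c],np.float32)
    R=cv2.minAreaRect(q*1000); print(l,round(r["conf"],2),np.round(r["centre"]),"rect",np.round(R[0]),np.round(R[1]),np.round(R[2]))
print(sense()["tcp_pos"],yaw());go(.434,-.155,.15,22)
E
```

```text
time_s: 43.4
tcp_pos: [0.5618, -0.0022, 0.1646]
ee_rot: [[-0.861, -0.509, -0.001], [-0.509, 0.861, 0.0], [0.001, 0.001, -1.0]]
wrist_force: [-1.6, -0.6, -1.9]
gripper_width: 0.366
gripper_force: 29.8
time_s: 44.4
tcp_pos: [0.5594, 0.2102, 0.0409]
ee_rot: [[-0.863, -0.505, -0.009], [-0.505, 0.863, -0.006], [0.011, -0.0, -1.0]]
wrist_force: [0.2, -0.2, -0.7]
gripper_width: 0.362
gripper_force: 29.8
time_s: 45.4
tcp_pos: [0.5125, 0.0746, 0.1717]
ee_rot: [[-0.998, -0.057, 0.003], [-0.057, 0.998, 0.001], [-0.003, 0.001, -1.0]]
wrist_force: [-0.2, -0.5, 0.0]
gripper_width: 0.75
gripper_force: 0.0
offcut_flat 0.64 [337. 244.] rect [ 434. -156.] [45. 55.] 21.0
offcut_flat 0.58 [364. 245.] rect [ 430. -241.] [53. 54.] 44.0
[0.51187434 0.07386243 0.17186813] 93.37911243891372
MOVE [-0.311 -0.915 -0.087] rz -0.3966 j6 -112.8 j1 26.2
```

```bash
python3 -m pendant '[{"x":-0.04,"y":-0.12,"z":0,"rx":0,"ry":0,"rz":-0.05,"claw":0.75},{"x":-0.08,"y":-0.24,"z":0,"rx":0,"ry":0,"rz":-0.1,"claw":0.75},{"x":-0.12,"y":-0.36,"z":0,"rx":0,"ry":0,"rz":-0.15,"claw":0.75},{"x":-0.17,"y":-0.5,"z":0,"rx":0,"ry":0,"rz":-0.2,"claw":0.75},{"x":-0.22,"y":-0.64,"z":0,"rx":0,"ry":0,"rz":-0.25,"claw":0.75},{"x":-0.27,"y":-0.79,"z":0,"rx":0,"ry":0,"rz":-0.3,"claw":0.75},{"x":-0.311,"y":-0.917,"z":0,"rx":0,"ry":0,"rz":-0.35,"claw":0.75},{"x":-0.311,"y":-0.917,"z":0,"rx":0,"ry":0,"rz":-0.397,"claw":0.75}]'; python3 -m pendant '[{"x":0,"y":0,"z":-0.2,"rx":0,"ry":0,"rz":0,"claw":0.75},{"x":0,"y":0,"z":-0.4,"rx":0,"ry":0,"rz":0,"claw":0.75},{"x":0,"y":0,"z":-0.55,"rx":0,"ry":0,"rz":0,"claw":0.75},{"x":0,"y":0,"z":-0.63,"rx":0,"ry":0,"rz":0,"claw":0.75},{"x":0,"y":0,"z":-0.67,"rx":0,"ry":0,"rz":0,"claw":0.75},{"x":0,"y":0,"z":-0.69,"rx":0,"ry":0,"rz":0,"claw":0.75},{"x":0,"y":0,"z":-0.7,"rx":0,"ry":0,"rz":0,"claw":0.75},{"x":0,"y":0,"z":-0.7,"rx":0,"ry":0,"rz":0,"claw":0.75}]'
```

```text
time_s: 46.55
tcp_pos: [0.4354, -0.1547, 0.171]
ee_rot: [[-0.37, 0.929, 0.002], [0.929, 0.37, -0.0], [-0.001, 0.002, -1.0]]
wrist_force: [-0.3, -0.3, -1.2]
gripper_width: 0.747
gripper_force: 0.0
time_s: 47.55
tcp_pos: [0.4354, -0.1536, -0.0042]
ee_rot: [[-0.376, 0.927, 0.001], [0.927, 0.376, -0.0], [-0.001, 0.001, -1.0]]
wrist_force: [-0.2, -0.7, -0.3]
gripper_width: 0.754
gripper_force: 0.0
```

```bash
python3 -m pendant '[{"x":0,"y":0,"z":-0.01,"rx":0,"ry":0,"rz":0,"claw":0.6},{"x":0,"y":0,"z":-0.012,"rx":0,"ry":0,"rz":0,"claw":0},{"x":0,"y":0,"z":-0.012,"rx":0,"ry":0,"rz":0,"claw":0},{"x":0,"y":0,"z":-0.012,"rx":0,"ry":0,"rz":0,"claw":0},{"x":0,"y":0,"z":-0.012,"rx":0,"ry":0,"rz":0,"claw":0},{"x":0,"y":0,"z":-0.012,"rx":0,"ry":0,"rz":0,"claw":0},{"x":0,"y":0,"z":0.05,"rx":0,"ry":0,"rz":0,"claw":0},{"x":0,"y":0,"z":0.2,"rx":0,"ry":0,"rz":0,"claw":0}]'
```

```text
time_s: 48.55
tcp_pos: [0.4334, -0.1534, 0.0441]
ee_rot: [[-0.375, 0.927, -0.005], [0.927, 0.375, 0.0], [0.002, -0.004, -1.0]]
wrist_force: [1.1, 0.2, -1.9]
gripper_width: 0.449
gripper_force: 30.0
```

```bash
python3 -m pendant '[{"x":0,"y":0,"z":0.2,"rx":0,"ry":0,"rz":0.02,"claw":0},{"x":0,"y":0,"z":0.4,"rx":0,"ry":0,"rz":0.07,"claw":0},{"x":0.03,"y":0.12,"z":0.5,"rx":0,"ry":0,"rz":0.12,"claw":0},{"x":0.1,"y":0.28,"z":0.5,"rx":0,"ry":0,"rz":0.17,"claw":0},{"x":0.17,"y":0.45,"z":0.5,"rx":0,"ry":0,"rz":0.22,"claw":0},{"x":0.24,"y":0.62,"z":0.5,"rx":0,"ry":0,"rz":0.27,"claw":0},{"x":0.3,"y":0.78,"z":0.5,"rx":0,"ry":0,"rz":0.32,"claw":0},{"x":0.36,"y":0.9,"z":0.5,"rx":0,"ry":0,"rz":0.37,"claw":0}]'; python3 -m pendant '[{"x":0.04,"y":0.12,"z":0,"rx":0,"ry":0,"rz":0.05,"claw":0},{"x":0.09,"y":0.25,"z":0,"rx":0,"ry":0,"rz":0.1,"claw":0},{"x":0.138,"y":0.358,"z":0,"rx":0,"ry":0,"rz":0.15,"claw":0},{"x":0.138,"y":0.358,"z":0,"rx":0,"ry":0,"rz":0.174,"claw":0},{"x":0.138,"y":0.358,"z":-0.15,"rx":0,"ry":0,"rz":0.174,"claw":0},{"x":0.138,"y":0.358,"z":-0.35,"rx":0,"ry":0,"rz":0.174,"claw":0},{"x":0.138,"y":0.358,"z":-0.46,"rx":0,"ry":0,"rz":0.174,"claw":0},{"x":0.138,"y":0.358,"z":-0.46,"rx":0,"ry":0,"rz":0.174,"claw":0}]'; python3 -m pendant '[{"x":0,"y":0,"z":0,"rx":0,"ry":0,"rz":0,"claw":0.7},{"x":0,"y":0,"z":0,"rx":0,"ry":0,"rz":0,"claw":0.7},{"x":0,"y":0,"z":0,"rx":0,"ry":0,"rz":0,"claw":0.7},{"x":0,"y":0,"z":0,"rx":0,"ry":0,"rz":0,"claw":0.7},{"x":0,"y":0,"z":0.2,"rx":0,"ry":0,"rz":0,"claw":0.7},{"x":0,"y":0,"z":0.4,"rx":0,"ry":0,"rz":0,"claw":0.7},{"x":-0.1,"y":-0.2,"z":0.5,"rx":0,"ry":0,"rz":0,"claw":0.6},{"x":-0.2,"y":-0.4,"z":0.5,"rx":0,"ry":0,"rz":0,"claw":0.5}]'; python3 -m pendant '[{"x":-0.1,"y":-0.2,"z":0,"rx":0,"ry":0,"rz":-0.05,"claw":0.4},{"x":-0.2,"y":-0.4,"z":0.1,"rx":0,"ry":0,"rz":-0.1,"claw":0.4},{"x":-0.3,"y":-0.6,"z":0.3,"rx":0,"ry":0,"rz":-0.15,"claw":0.4},{"x":-0.3,"y":-0.6,"z":0.5,"rx":0,"ry":0,"rz":-0.2,"claw":0.4},{"x":-0.3,"y":-0.6,"z":0.7,"rx":0,"ry":0,"rz":-0.25,"claw":0.4},{"x":-0.3,"y":-0.6,"z":0.75,"rx":0,"ry":0,"rz":-0.3,"claw":0.4},{"x":-0.3,"y":-0.6,"z":0.75,"rx":0,"ry":0,"rz":-0.35,"claw":0.4},{"x":-0.3,"y":-0.6,"z":0.75,"rx":0,"ry":0,"rz":-0.4,"claw":0.4}]'
python3 - <<'E'
from h import *
a=cap("top");s=cap("scene")
print(sense()["tcp_pos"],yaw(),sense()["joints"])
for r in regions_of(s,"lid_handle")[:1]:print(r["conf"],r["centre"])
A=cv2.resize(a["color"][150:290,180:390],(600,400),interpolation=cv2.INTER_CUBIC)
cv2.imwrite("pics/m7.png",A[:,:,::-1])
E
```

```text
time_s: 49.55
tcp_pos: [0.5251, 0.0733, 0.1696]
ee_rot: [[-1.0, 0.017, -0.0], [0.017, 1.0, 0.001], [0.0, 0.001, -1.0]]
wrist_force: [0.9, -0.0, -2.8]
gripper_width: 0.445
gripper_force: 30.0
time_s: 50.55
tcp_pos: [0.5573, 0.16, 0.0523]
ee_rot: [[-0.866, -0.499, -0.006], [-0.499, 0.866, -0.003], [0.007, 0.0, -1.0]]
wrist_force: [0.3, -0.1, -1.2]
gripper_width: 0.449
gripper_force: 30.0
time_s: 51.55
tcp_pos: [0.5104, 0.0606, 0.1831]
ee_rot: [[-0.865, -0.501, 0.006], [-0.501, 0.865, 0.002], [-0.006, -0.001, -1.0]]
wrist_force: [-0.3, -0.0, -0.8]
gripper_width: 0.564
gripper_force: 0.0
time_s: 52.55
tcp_pos: [0.4342, -0.0891, 0.3683]
ee_rot: [[-0.739, 0.673, 0.001], [0.673, 0.739, 0.0], [-0.001, 0.001, -1.0]]
wrist_force: [-0.1, -0.7, 0.6]
gripper_width: 0.402
gripper_force: 0.0
[ 0.43417796 -0.08912433  0.36804747] 47.99022835870339 [ 9.52897059e+00 -8.51096196e-01 -2.76876707e+00 -4.81895339e-03
 -8.80388268e+01 -1.41538587e+02]
0.74 [335.5, 267.0]
```

View pics/m7.png

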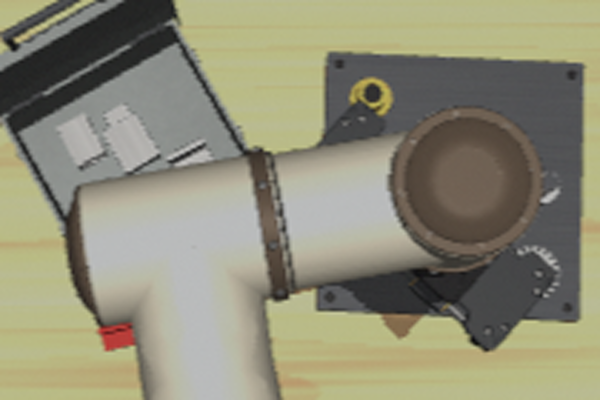

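Inside the box, the pieces at (75,140), (125,140) and (190,150) lie below the rim, and the plate side shows only good parts. The lid bar is at (30,20). Next, grip the bar and shut the lid.

```bash
python3 -m pendant '[{"x":0.1,"y":0.15,"z":0,"rx":0,"ry":0,"rz":-0.03,"claw":0.4},{"x":0.2,"y":0.3,"z":0,"rx":0,"ry":0,"rz":-0.06,"claw":0.4},{"x":0.31,"y":0.45,"z":0,"rx":0,"ry":0,"rz":-0.1,"claw":0.4},{"x":0.42,"y":0.6,"z":0,"rx":0,"ry":0,"rz":-0.1,"claw":0.4},{"x":0.53,"y":0.76,"z":0,"rx":0,"ry":0,"rz":-0.1,"claw":0.4},{"x":0.64,"y":0.92,"z":0,"rx":0,"ry":0,"rz":-0.1,"claw":0.4},{"x":0.69,"y":1,"z":0,"rx":0,"ry":0,"rz":-0.1,"claw":0.4},{"x":0.69,"y":1,"z":0,"rx":0,"ry":0,"rz":-0.1,"claw":0.4}]'; python3 -c "
from h import *
go(.6388,.2078,.2626,30)"
```

```text
time_s: 53.7
tcp_pos: [0.6122, 0.1531, 0.3658]
ee_rot: [[-0.518, 0.855, -0.006], [0.855, 0.518, 0.006], [0.008, -0.002, -1.0]]
wrist_force: [0.9, 0.1, -1.0]
gripper_width: 0.399
gripper_force: 0.0
MOVE [ 0.106  0.219 -0.413] rz -0.0066 j6 -177.3 j1 28.5
```

The last joint is at its range limit, so I'll turn half a turn the other way up here; the grasp is the same.

```bash
python3 -m pendant '[{"x":0,"y":0,"z":0.05,"rx":0,"ry":0,"rz":0.055,"claw":0.4},{"x":0,"y":0,"z":0.05,"rx":0,"ry":0,"rz":0.11,"claw":0.4},{"x":0,"y":0,"z":0.05,"rx":0,"ry":0,"rz":0.165,"claw":0.4},{"x":0,"y":0,"z":0.05,"rx":0,"ry":0,"rz":0.22,"claw":0.4},{"x":0,"y":0,"z":0.05,"rx":0,"ry":0,"rz":0.275,"claw":0.4},{"x":0,"y":0,"z":0.05,"rx":0,"ry":0,"rz":0.33,"claw":0.4},{"x":0,"y":0,"z":0.05,"rx":0,"ry":0,"rz":0.385,"claw":0.4},{"x":0,"y":0,"z":0.05,"rx":0,"ry":0,"rz":0.44,"claw":0.4}]'; python3 -m pendant '[{"x":0.1,"y":0.2,"z":0,"rx":0,"ry":0,"rz":0.055,"claw":0.4},{"x":0.1,"y":0.2,"z":0,"rx":0,"ry":0,"rz":0.11,"claw":0.4},{"x":0.1,"y":0.2,"z":0,"rx":0,"ry":0,"rz":0.165,"claw":0.4},{"x":0.1,"y":0.2,"z":0,"rx":0,"ry":0,"rz":0.22,"claw":0.4},{"x":0.1,"y":0.2,"z":0,"rx":0,"ry":0,"rz":0.275,"claw":0.4},{"x":0.1,"y":0.2,"z":0,"rx":0,"ry":0,"rz":0.33,"claw":0.4},{"x":0.1,"y":0.2,"z":0,"rx":0,"ry":0,"rz":0.385,"claw":0.4},{"x":0.1,"y":0.2,"z":0,"rx":0,"ry":0,"rz":0.44,"claw":0.4}]';  python3 -m pendant '[{"x":0,"y":0,"z":0,"rx":0,"ry":0,"rz":0.055,"claw":0.4},{"x":0,"y":0,"z":0,"rx":0,"ry":0,"rz":0.11,"claw":0.4},{"x":0,"y":0,"z":0,"rx":0,"ry":0,"rz":0.12,"claw":0.4},{"x":0,"y":0,"z":0,"rx":0,"ry":0,"rz":0.12,"claw":0.4},{"x":0,"y":0,"z":0,"rx":0,"ry":0,"rz":0.12,"claw":0.4},{"x":0,"y":0,"z":0,"rx":0,"ry":0,"rz":0.12,"claw":0.4},{"x":0,"y":0,"z":0,"rx":0,"ry":0,"rz":0.12,"claw":0.4},{"x":0,"y":0,"z":0,"rx":0,"ry":0,"rz":0.12,"claw":0.4}]'; python3 - <<'E'
from h import *
go(.6388,.2078,.2626,30)
w=cap("wrist");save(w,"w8")
E
```

```text
time_s: 54.7
tcp_pos: [0.611, 0.1509, 0.381]
ee_rot: [[-0.936, -0.352, -0.007], [-0.352, 0.936, -0.002], [0.007, 0.0, -1.0]]
wrist_force: [-0.5, 0.0, 0.2]
gripper_width: 0.4
gripper_force: 0.0
time_s: 55.7
tcp_pos: [0.6361, 0.2009, 0.381]
ee_rot: [[0.17, -0.985, 0.001], [-0.985, -0.17, -0.007], [0.008, -0.0, -1.0]]
wrist_force: [-0.1, -0.1, -0.3]
gripper_width: 0.403
gripper_force: 0.0
time_s: 56.7
tcp_pos: [0.6367, 0.202, 0.3801]
ee_rot: [[0.515, -0.857, 0.003], [-0.857, -0.515, -0.007], [0.008, 0.001, -1.0]]
wrist_force: [-0.1, 0.0, 0.3]
gripper_width: 0.402
gripper_force: 0.0
MOVE [ 0.008  0.023 -0.47 ] rz -0.0056 j6 -0.6 j1 31.7
```

View pics/w8.png

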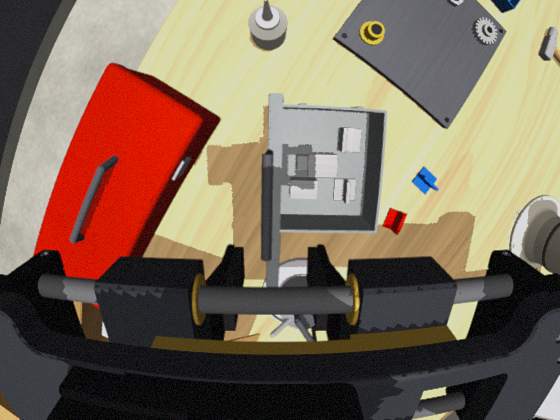

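All five offcuts lie inside the box: (348,138), (300,160), (322,165), (302,188) and (345,190). The upright lid's bar is at (267,150–258), between the finger columns. Now descend, grip and swing it shut.

```bash
python3 -m pendant '[{"x":0.008,"y":0.023,"z":-0.15,"rx":0,"ry":0,"rz":-0.006,"claw":0.4},{"x":0.008,"y":0.023,"z":-0.3,"rx":0,"ry":0,"rz":-0.006,"claw":0.4},{"x":0.008,"y":0.023,"z":-0.4,"rx":0,"ry":0,"rz":-0.006,"claw":0.4},{"x":0.008,"y":0.023,"z":-0.47,"rx":0,"ry":0,"rz":-0.006,"claw":0.4},{"x":0.008,"y":0.023,"z":-0.47,"rx":0,"ry":0,"rz":-0.006,"claw":0.3},{"x":0.008,"y":0.023,"z":-0.47,"rx":0,"ry":0,"rz":-0.006,"claw":0},{"x":0.008,"y":0.023,"z":-0.47,"rx":0,"ry":0,"rz":-0.006,"claw":0},{"x":0.008,"y":0.023,"z":-0.47,"rx":0,"ry":0,"rz":-0.006,"claw":0}]'; python3 -m pendant '[{"x":0,"y":0,"z":0,"rx":0,"ry":0,"rz":0,"claw":0},{"x":0,"y":0,"z":0,"rx":0,"ry":0,"rz":0,"claw":0},{"x":0,"y":0,"z":0,"rx":0,"ry":0,"rz":0,"claw":0},{"x":0,"y":0,"z":0,"rx":0,"ry":0,"rz":0,"claw":0},{"x":0,"y":0,"z":0,"rx":0,"ry":0,"rz":0,"claw":0},{"x":0,"y":0,"z":0,"rx":0,"ry":0,"rz":0,"claw":0},{"x":0,"y":0,"z":0,"rx":0,"ry":0,"rz":0,"claw":0},{"x":0,"y":0,"z":0,"rx":0,"ry":0,"rz":0,"claw":0}]'
```

```text
time_s: 57.75
tcp_pos: [0.64, 0.2084, 0.2641]
ee_rot: [[0.499, -0.867, 0.008], [-0.867, -0.499, -0.005], [0.008, -0.004, -1.0]]
wrist_force: [2.7, 0.7, 1.7]
gripper_width: 0.103
gripper_force: 30.0
time_s: 58.75
tcp_pos: [0.6394, 0.2081, 0.2641]
ee_rot: [[0.499, -0.866, 0.006], [-0.866, -0.499, -0.006], [0.008, -0.003, -1.0]]
wrist_force: [2.7, 2.4, 6.4]
gripper_width: 0.105
gripper_force: 30.0
```

```bash
python3 -m pendant '[{"x":-0.074,"y":-0.042,"z":-0.002,"rx":0,"ry":0,"rz":0,"claw":0},{"x":-0.147,"y":-0.085,"z":-0.012,"rx":0,"ry":0,"rz":0,"claw":0},{"x":-0.219,"y":-0.126,"z":-0.031,"rx":0,"ry":0,"rz":0,"claw":0},{"x":-0.289,"y":-0.167,"z":-0.058,"rx":0,"ry":0,"rz":0,"claw":0},{"x":-0.356,"y":-0.206,"z":-0.093,"rx":0,"ry":0,"rz":0,"claw":0},{"x":-0.42,"y":-0.242,"z":-0.135,"rx":0,"ry":0,"rz":0,"claw":0},{"x":-0.481,"y":-0.277,"z":-0.185,"rx":0,"ry":0,"rz":0,"claw":0},{"x":-0.536,"y":-0.31,"z":-0.241,"rx":0,"ry":0,"rz":0,"claw":0}]'; python3 -m pendant '[{"x":-0.05,"y":-0.029,"z":-0.062,"rx":0,"ry":0,"rz":0,"claw":0},{"x":-0.094,"y":-0.054,"z":-0.13,"rx":0,"ry":0,"rz":0,"claw":0},{"x":-0.133,"y":-0.077,"z":-0.203,"rx":0,"ry":0,"rz":0,"claw":0},{"x":-0.165,"y":-0.096,"z":-0.279,"rx":0,"ry":0,"rz":0,"claw":0},{"x":-0.19,"y":-0.11,"z":-0.359,"rx":0,"ry":0,"rz":0,"claw":0},{"x":-0.209,"y":-0.12,"z":-0.442,"rx":0,"ry":0,"rz":0,"claw":0},{"x":-0.22,"y":-0.127,"z":-0.526,"rx":0,"ry":0,"rz":0,"claw":0},{"x":-0.223,"y":-0.129,"z":-0.611,"rx":0,"ry":0,"rz":0,"claw":0}]'; python3 -m pendant '[{"x":0,"y":0,"z":-0.01,"rx":0,"ry":0,"rz":0,"claw":0},{"x":0,"y":0,"z":-0.02,"rx":0,"ry":0,"rz":0,"claw":0},{"x":0,"y":0,"z":-0.02,"rx":0,"ry":0,"rz":0,"claw":0},{"x":0,"y":0,"z":-0.02,"rx":0,"ry":0,"rz":0,"claw":0},{"x":0,"y":0,"z":-0.02,"rx":0,"ry":0,"rz":0,"claw":0},{"x":0,"y":0,"z":-0.02,"rx":0,"ry":0,"rz":0,"claw":0},{"x":0,"y":0,"z":-0.02,"rx":0,"ry":0,"rz":0,"claw":0},{"x":0,"y":0,"z":-0.02,"rx":0,"ry":0,"rz":0,"claw":0}]'
```

```text
time_s: 59.75
tcp_pos: [0.5041, 0.131, 0.2019]
ee_rot: [[0.499, -0.867, 0.004], [-0.867, -0.499, -0.004], [0.006, -0.001, -1.0]]
wrist_force: [2.6, 4.9, 0.1]
gripper_width: 0.099
gripper_force: 30.0
time_s: 60.75
tcp_pos: [0.4503, 0.0989, 0.0514]
ee_rot: [[0.501, -0.866, 0.006], [-0.866, -0.501, -0.006], [0.009, -0.002, -1.0]]
wrist_force: [-10.2, -0.8, 54.8]
gripper_width: 0.102
gripper_force: 30.0
time_s: 61.75
tcp_pos: [0.4506, 0.0984, 0.0496]
ee_rot: [[0.501, -0.865, 0.007], [-0.865, -0.501, -0.007], [0.01, -0.003, -1.0]]
wrist_force: [-9.3, 1.3, 35.6]
gripper_width: 0.104
gripper_force: 30.0
```

The lid is down hard on the box at z 0.0496, against 0.0486 when it was shut before. Release and back away.

```bash
python3 -m pendant '[{"x":0,"y":0,"z":0.01,"rx":0,"ry":0,"rz":0,"claw":0.4},{"x":0,"y":0,"z":0.01,"rx":0,"ry":0,"rz":0,"claw":0.4},{"x":0,"y":0,"z":0.01,"rx":0,"ry":0,"rz":0,"claw":0.4},{"x":0,"y":0,"z":0.01,"rx":0,"ry":0,"rz":0,"claw":0.4},{"x":0,"y":0,"z":0.01,"rx":0,"ry":0,"rz":0,"claw":0.4},{"x":0,"y":0,"z":0.15,"rx":0,"ry":0,"rz":0,"claw":0.4},{"x":0,"y":0,"z":0.35,"rx":0,"ry":0,"rz":0,"claw":0.4},{"x":0,"y":0,"z":0.55,"rx":0,"ry":0,"rz":0,"claw":0.4}]'; python3 -m pendant '[{"x":0,"y":0,"z":0.2,"rx":0,"ry":0,"rz":0,"claw":0.4},{"x":0,"y":-0.2,"z":0.4,"rx":0,"ry":0,"rz":0,"claw":0.4},{"x":0,"y":-0.4,"z":0.4,"rx":0,"ry":0,"rz":0,"claw":0.4},{"x":0,"y":-0.6,"z":0.4,"rx":0,"ry":0,"rz":0,"claw":0.4},{"x":0,"y":-0.6,"z":0.4,"rx":0,"ry":0,"rz":0,"claw":0.4},{"x":0,"y":-0.6,"z":0.4,"rx":0,"ry":0,"rz":0,"claw":0.4},{"x":0,"y":-0.6,"z":0.4,"rx":0,"ry":0,"rz":0,"claw":0.4},{"x":0,"y":-0.6,"z":0.4,"rx":0,"ry":0,"rz":0,"claw":0.4}]'; python3 -c "
from h import *
save(cap('scene'),'s9')"
```

```text
time_s: 62.75
tcp_pos: [0.4485, 0.0977, 0.1833]
ee_rot: [[0.499, -0.867, 0.002], [-0.867, -0.499, -0.007], [0.008, 0.002, -1.0]]
wrist_force: [1.4, -0.2, -0.4]
gripper_width: 0.398
gripper_force: 0.0
time_s: 63.75
tcp_pos: [0.449, -0.0511, 0.282]
ee_rot: [[0.5, -0.866, 0.003], [-0.866, -0.5, -0.007], [0.007, 0.001, -1.0]]
wrist_force: [-0.2, 0.0, -0.2]
gripper_width: 0.401
gripper_force: 0.0
```

View pics/s9.png

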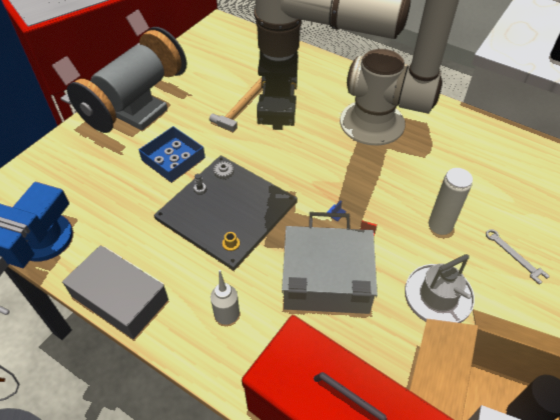

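The lid is flat shut at (328,260), the can stands in its tray at (442,287), and only the gear, bolt and bush remain on the plate. The arm is clear of everything.

```bash
python3 -c "
from station import *
print(finish_job())"
```

```text
the job is handed in; nothing more can be done
None
```

The job is handed in: the oil can is upright in its drip tray, all five offcuts are in the scrap box with the lid shut, and the good parts and bystanders show no movement in the last picture; the hand-in call returned no verdict.

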